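Weigh the dry clay offcuts

ROBOT

A 6-joint arm with a two-finger parallel gripper is mounted at the origin on a cart in front of the work surface, level with it; the furniture and walls round the work are solid. World frame = base frame: x ahead of the robot, y to its left, z up, the work surface at z = 0. Lengths are in m, angles in rad, forces in N, time in s.
With the tool pointing down it reaches from about 0.35 to 0.775 m from the base axis. Payload 5.5 kg.
Tool frame: the origin (TCP) lies on the centre line of the jaws, within the pads' length; the fingertips stand robot.tips_ahead ahead of it and the grasp point (between the pads) lies 3 mm ahead of it (robot.tips_ahead is the distance from the TCP to the fingertips, in m); z points along the fingers, y is the line along which they close (so a half turn about z gives the same grasp; the last joint's range is limited). The gripper opens to 85 mm and grips with 20 to 120 N. Pads are 22 mm wide; open, the fingers measure 114 mm over their backs; the gripper's body (76 mm by 85 mm) begins 54 mm behind the grasp point. The pads swing forward as they close: fully open they stand 13 mm farther back than shut.
Start: joints at [1.063, 0.313, 0.046, 1.304, 0, 1.431], TCP at [0.207, 0.537, 0.253] pointing down, gripper open.
Joint ranges: [-2.76, 2.76], [-0.86, 1.69], [-1.03, 1.26], [-2.2, 2.34], [-1.47, 1.5], [-3.14, 3.14]. Speed limits (rad/s): [2.57, 2.57, 3.14, 3.14, 3.14, 3.14].

INTERFACE

Orientations are given as a unit quaternion [x, y, z, w].
In Python, from bench import robot gives the robot as it stands.
- The arm moves only by the shell command python3 -m jog 'ROWS' [FORCE]. ROWS is a JSON object of lists of equal length, an entry for each row: "gripper": the gripper's target within -1 to 1 (fully open at 1, half-way at 0, shut at -1); "xyz": the shift along the world's x, y, z in mm, a list of three; "angular": the turn, a rotation vector about the world's x, y, z in rad, a list of three. A call has 1 to 12 rows; each row is the pose to reach, as a shift and turn from the pose commanded when the call began; what a row does not reach only later rows make up. A row lasts 1/10 s, in which the tool goes at most 50 mm and 8.59 degrees, less where a joint would pass 70% of its speed; a pose out of reach is approached as far as the arm can. A call with a gripper value outside its range is refused whole. The fingers move at their own pace and stop on an object; FORCE is the grip in N (left out, the last holds). Time passes only in rows, so rows that repeat a pose let the fingers close. It gives the time, the measured TCP pose, the force, the opening and the grip force at its end, in the units of the state.
- robot.get_obs(): the state, without advancing time (a new reading comes with each control period).
- robot.snapshot(name): name is "scene" or "top" or "wrist"; returns the picture (480x640x3 uint8, red, green, blue); there is no depth.
- robot.get_calibration(name): a dict with "camera_matrix" (3x3 intrinsics, pixels), "R" (3x3) and "t" (3): a world point X has camera coordinates R X + t. Camera axes: x right, y down, z forward; pixel columns grow to the right and rows downward; lengths in m; the calibration is good to about 2 mm. The wrist camera is an equidistant fisheye: a pixel r from the principal point sees the ray r / f radians off the axis. A picture is of the moment at which its call begins: read the wrist's pose just before it. get_calibration takes no time and is no camera call; for the wrist camera it gives the pose at the moment of the call.
- robot.finish_job(): hands the job in; it is judged then, once.
The state is a dict: "time_s": time; "qpos": joint angles; "joint_velocities": joint speeds; "effort": joint torques, N m; "position": TCP position; "tcp_rot": TCP orientation; "wrist_force": force on the tool from outside, world axes, zero at the start; "ft_torque": the same for the moment, N m; "grip_width": finger opening in m; "grasp_force": force on a finger pad.
Only numpy, scipy, OpenCV 4.12 (cv2) and the standard library are available. Lean on these libraries where they do the work, as an engineer would, in place of code of your own. Each camera call takes 0.05 s, during which the arm holds its last target. There are 200 camera calls.

TASK

Weigh the bone-dry clay offcuts before they are slaked: tilt the little scale out of its tight foam cutout by raising the end between the finger wells first, turn it over and set it pan up on the worktop, with the bowl centred on its pan. Bring all the offcuts into the bowl, tipping those in the tumbler out of it and adding the strips that lie about, and stand the empty tumbler upright on the worktop again. Leave the glaze pots and the wooden rib where they are.

Things in the scene. Friction and masses are not known exactly. Their poses are not given: they have to be found in the camera images.
- foam_tray: Fixed wooden tray, 236 x 176 x 50 mm (x, y, z), lined with dark foam, foam top 46 mm above the worktop. Origin: centre of its underside. The scale's cutout, 154 x 66 mm, 24 mm deep (floor 22 mm up), is centred, long along x. A finger well lies each side of its -x end: x -111 to -30 mm, |y| 33 to 72 mm, floor 8 mm up, open to the cutout; only there can fingers reach the scale's sides.
- scale: Grey bench scale, flat block 150 x 62 x 24 mm (x, y, z), 0.2 to 0.35 kg. Origin: centre of its underside (feet, battery door); z points out through the pan face; display at the -x end, pan at the +x end. It starts pan down in the cutout, flush with the foam (z down), display end at the tray's finger wells. Grip it across its 62 mm width; it can stand on either end face.
- display_end (a point): Centre of the scale's display end face (-x end, 12 mm from either face).
- pan_end (a point): Centre of the scale's pan end face (+x end, 12 mm from either face).
- pan (a point): Centre of the steel pan's surface (94 x 56 mm), 24 mm above the scale's underside and 24 mm from its middle towards +x.
- bowl: Thick white stoneware bowl, 152 mm across the rim, 58 mm high, foot 100 mm across, wall 8 mm, sides leaning outward (140 mm across at 24 mm height, 152 mm at the rim), inner floor 7 mm up, 0.35 kg. Origin: centre of its underside, z up. It can be lifted by pinching its wall, one finger inside and one outside.
- tumbler: Loose plain brown stoneware tumbler without a handle, 84 mm high, 60 mm across the foot, 66 mm at mid height and 68 mm at the rim, wall 3 mm, 0.15 kg, with clay lumps in it. Origin: centre of its underside, z up. It can be gripped across its body.
- mouth (a point): Centre of the tumbler's mouth, 84 mm above its underside.
- banding_wheel: Fixed obstacle: round iron banding wheel on a foot, its head 200 mm across with its top 112 mm above the worktop, underside 94 mm. The worktop between it, the foam tray and the bowl is free. Origin: centre of its underside.
- pot_green: Bystander: pot with a green lid, 62 mm across, 65 mm high. Origin: centre of its underside.
- pot_yellow: Bystander: pot with a yellow lid, 68 mm across, 43 mm high. Origin: centre of its underside.
- rib: Bystander: flat wooden rib, 52 x 106 x 7 mm. Origin: centre of its underside.
- strip_1: Strip of bone-dry clay, 72 x 22 x 18 mm (x, y, z), 35 g. Origin: centre of its underside. One to three strips lie on the worktop.
- strip_2: Another strip like strip_1; may be absent.
- strip_3: Another strip like strip_1; may be absent.
- lump_1: Lump of bone-dry clay, a rounded block 20 x 22 x 20 mm, 14 g, in the tumbler. Origin: centre of one 20 x 22 mm face. Three or four lumps are present (lump_1 and lump_2 always).
- lump_2: Another lump like lump_1.
- lump_3: Another lump like lump_1; may be absent.
- lump_4: Another lump like lump_1; may be absent.

How it is judged:
On the way, in this order (a step that is already met when the one before it is completed fails the run):
1. The scale's display end is raised out of the foam while its pan end is still down in the cutout (z of display_end in the frame of foam_tray above 0.065 m and z of pan_end in the frame of foam_tray below 0.046 m and x of pan_end in the frame of foam_tray above 0.055 m), for 0.1 s.
2. The scale lies on the worktop, pan up (angle between scale's own z axis and vertical below 0.12 rad and height (world z) of scale below 0.008 m), for 0.2 s.
3. The bowl stands on the scale's pan (all of step 2 and horizontal distance between bowl and pan below 0.025 m and z of bowl in the frame of scale between 0.018 and 0.032 m and angle between bowl's own z axis and vertical below 0.12 rad), for 0.2 s.
4. The tumbler is tipped with its mouth over the bowl (angle between tumbler's own z axis and vertical above 1.3 rad and horizontal distance between mouth and bowl below 0.09 m), for 0.1 s.
At the end, for the whole second after the job is handed in: The scale lies flat on the worktop, pan up; the bowl stands level on it, within 25 mm of the pan's centre; every lump and strip is in the bowl (within 70 mm of its axis, 22 to 115 mm above the worktop); the tumbler stands upright on the worktop; all is at rest (all of step 3 and horizontal distance between each of strip_1, strip_2, strip_3, lump_1, lump_2, lump_3, lump_4 and bowl below 0.07 m and height (world z) of strip_1 between 0.022 and 0.115 m and height (world z) of strip_2 between 0.022 and 0.115 m and height (world z) of strip_3 between 0.022 and 0.115 m and height (world z) of lump_1 between 0.022 and 0.115 m and height (world z) of lump_2 between 0.022 and 0.115 m and height (world z) of lump_3 between 0.022 and 0.115 m and height (world z) of lump_4 between 0.022 and 0.115 m and linear speed of each of scale, bowl, tumbler, strip_1, strip_2, strip_3, lump_1, lump_2, lump_3, lump_4 below 0.03 m/s and angle between tumbler's own z axis and vertical below 0.12 rad and height (world z) of tumbler between -0.008 and 0.008 m); the robot touches nothing.
It fails at once if The pot with the green lid is moved more than 30 mm (distance of pot_green from where it was at the start of the episode above 0.03 m).
It fails at once if The pot with the yellow lid is moved more than 30 mm (distance of pot_yellow from where it was at the start of the episode above 0.03 m).
It fails at once if The wooden rib is moved more than 30 mm (distance of rib from where it was at the start of the episode above 0.03 m).
Of strip_1, strip_2, strip_3 only 1 to 3 are there at a start; the rules pass over those that are not, and their reading is None.
Of lump_3, lump_4 only 1 to 2 are there at a start; the rules pass over those that are not, and their reading is None.
At some moment in a run one of strip_1, strip_2, strip_3, tumbler may be knocked a few centimetres aside while the robot is not near it.
It also fails if it takes over 210 s, if anything falls off the work surface, if the arm or the gripper's body presses on something with over 40 N, if the wrist force passes 120 N, or if a joint passes its speed limit or range.

## Working session

There is one attempt and no reset: what is moved stays moved. The work goes in short steps, Python scripts to look and compute and a shell command to move; the robot and the scene stay as the last step left them, time stands still between calls to the robot, and variables do not carry over. Pictures are saved under pics/ and viewed, at most 14 in all, crops included, and the job is handed in when it is done.

```bash
ls; mkdir -p pics; python3 - <<'E'
from bench import robot
import cv2,numpy as np
print(robot.tips_ahead, robot.get_obs())
for n in ("scene","top","wrist"):
    c=robot.get_calibration(n); print(n,c)
    cv2.imwrite(f"pics/{n}0.png",robot.snapshot(n)[:,:,::-1])
E
```

```text
pics
0.022 {'time_s': 0.0, 'qpos': array([1.06334652e+00, 3.14043023e-01, 4.50032403e-02, 1.30358607e+00,
       6.31465931e-06, 1.43117347e+00]), 'joint_velocities': array([-0.0003627 , -0.00052484,  0.00068857, -0.00181788,  0.00026995,
        0.00075615]), 'effort': array([-1.45374725e-03, -4.80629683e+01,  2.98532456e+01,  1.93194434e-02,
       -3.57295430e-04,  1.22055087e-05]), 'position': array([0.2065607 , 0.5361314 , 0.25239449]), 'tcp_rot': array([ 1.82878364e-01,  9.83135122e-01, -8.66299443e-04, -2.93816518e-04]), 'wrist_force': array([ 0.14970583, -0.42976064,  0.61466425]), 'ft_torque': array([-0.02737815, -0.00824939, -0.02141316]), 'grasp_force': 0.0, 'grip_width': 0.08517569282201452}
scene {'camera_matrix': array([[449.52868897,   0.        , 318.31038445],
       [  0.        , 449.52868897, 245.58942913],
       [  0.        ,   0.        ,   1.        ]]), 'R': array([[ 0.90405857, -0.42696888,  0.0193821 ],
       [-0.16614463, -0.39285062, -0.9044691 ],
       [ 0.39379443,  0.81447281, -0.42609856]]), 't': array([-0.44223505,  0.17320524,  0.86495559])}
top {'camera_matrix': array([[475.66048641,   0.        , 321.14916331],
       [  0.        , 475.66048641, 242.12598541],
       [  0.        ,   0.        ,   1.        ]]), 'R': array([[-0.01554823, -0.99985603,  0.00679558],
       [-0.98391043,  0.01408976, -0.17810601],
       [ 0.17798462, -0.00945547, -0.98398784]]), 't': array([0.04124372, 0.52268648, 1.03051004])}
wrist {'camera_matrix': array([[371.64829954,   0.        , 325.67886085],
       [  0.        , 371.64829954, 236.76848728],
       [  0.        ,   0.        ,   1.        ]]), 'R': array([[ 0.35904553,  0.93331898, -0.00140957],
       [ 0.88656286, -0.34058575,  0.31306174],
       [ 0.29170638, -0.11365309, -0.94973173]]), 't': array([-0.57329882, -0.04177706,  0.38043271])}
```

View pics/top0.png

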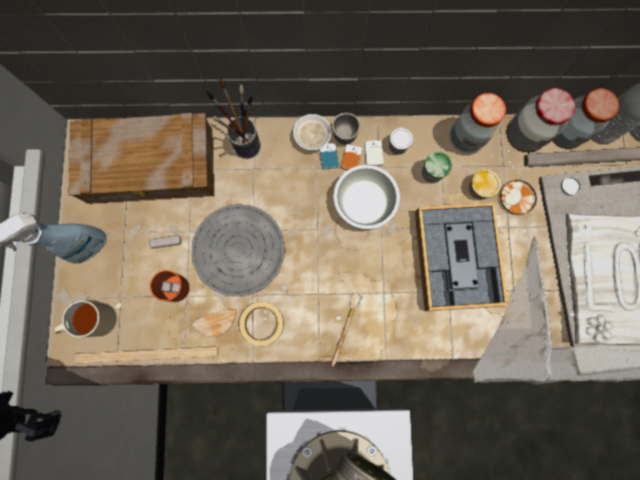

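View pics/scene0.png

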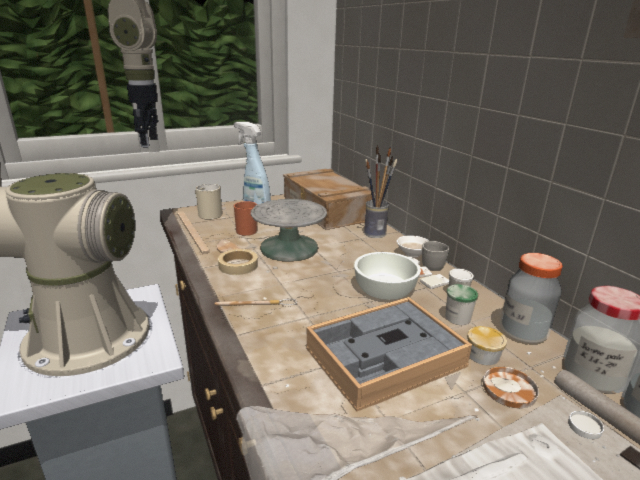

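```bash
cat > h.py <<'E'
from bench import robot
import cv2,numpy as np
from scipy.spatial.transform import Rotation as Ro
def ray(n,uv,c=None):
    c=c or robot.get_calibration(n); K=c["camera_matrix"]
    a=(uv[0]-K[0,2])/K[0,0]; b=(uv[1]-K[1,2])/K[1,1]
    if n=="wrist":
        r=np.hypot(a,b); d=np.array([a/r*np.sin(r),b/r*np.sin(r),np.cos(r)]) if r>0 else np.array([0,0,1.])
    else: d=np.array([a,b,1.])
    R=np.array(c["R"]); return -R.T@c["t"], R.T@d
def on(n,uv,z,c=None):
    o,d=ray(n,uv,c); return (o+d*(z-o[2])/d[2])
def proj(n,X,c=None):
    c=c or robot.get_calibration(n); K=c["camera_matrix"]; p=np.array(c["R"])@np.array(X)+c["t"]
    if n=="wrist":
        r=np.hypot(p[0],p[1]); th=np.arctan2(r,p[2]); p=np.array([p[0]/r*th,p[1]/r*th,1.])
    else: p=p/p[2]
    return (K@p)[:2]
def st():
    o=robot.get_obs(); R=Ro.from_quat(o["tcp_rot"]).as_matrix()
    print("t %.1f"%o["time_s"],"p",o["position"].round(4),"z",R[:,2].round(3),"y",R[:,1].round(3),"q",o["qpos"].round(2),"F",o["wrist_force"].round(1),"g",round(o["grip_width"],4),round(float(o["grasp_force"]),1))
E
python3 - <<'E'
from h import *
i=cv2.imread("pics/top0.png")
a=cv2.resize(i[190:330,50:290],None,fx=3.3,fy=3.3,interpolation=3)[:,:800]
cv2.imwrite("pics/a.png",a)
b=cv2.resize(i[140:320,320:545],None,fx=3.3,fy=3.3,interpolation=3)[:595]
cv2.imwrite("pics/b.png",b)
w=cv2.imread("pics/wrist0.png"); cv2.imwrite("pics/w.png",w)
E
```

```text
(no output)
```

View pics/a.png

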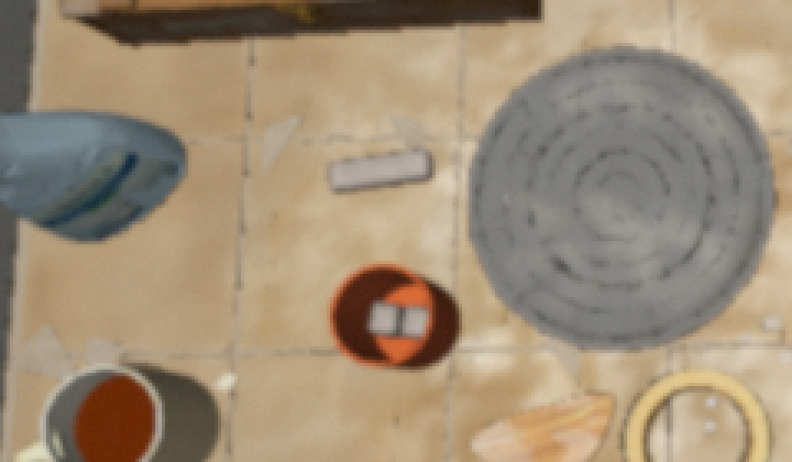

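View pics/b.png

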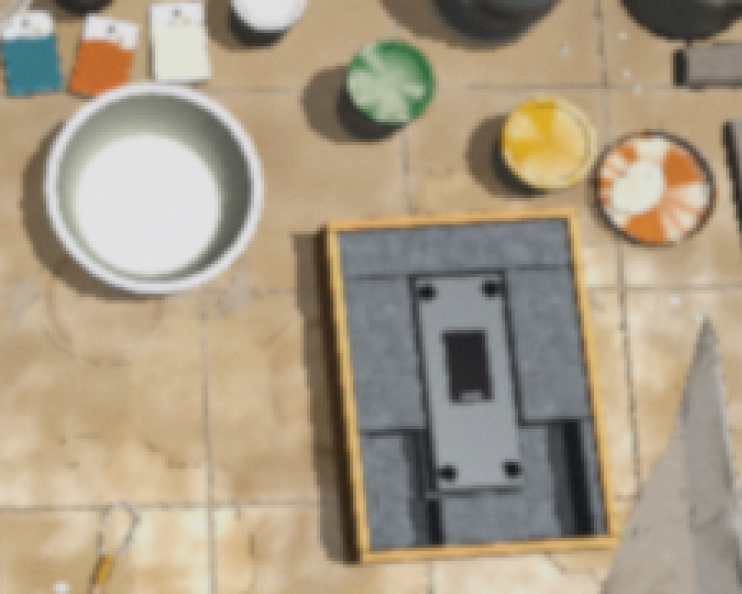

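View pics/w.png

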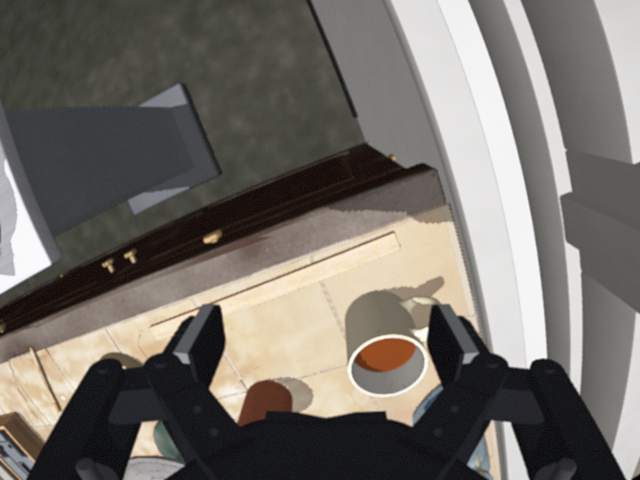

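```bash
python3 - <<'E'
from h import *
B=lambda p:(p[0]/3.3+320,p[1]/3.3+140)
A=lambda p:(p[0]/3.3+50,p[1]/3.3+190)
t=[on("top",B(p),.05) for p in [(325,222),(575,207),(618,545),(358,560)]]
print("tray",np.round(t,3).tolist(),np.mean(t,0).round(4))
s=[on("top",B(p),.046) for p in [(412,278),(505,270),(523,487),(430,492)]]
print("scale",np.round(s,3).tolist(),np.mean(s,0).round(4)); d=(s[0]+s[1]-s[2]-s[3]);print("yaw scale",np.arctan2(d[1],d[0]))
d=(t[0]+t[1]-t[2]-t[3]);print("yaw tray",np.arctan2(d[1],d[0]))
print("bowl",on("top",B((154,188)),.058))
print("tumbler",on("top",A((383,316)),.084))
q=[on("top",A(p),.018) for p in [(329,164),(431,152),(432,178),(332,190)]];print("strip",np.mean(q,0),(q[0]+q[3]-q[1]-q[2])/2)
print("wheel",on("top",A((622,199)),.112), "edges",on("top",A((470,199)),.112),on("top",A((775,199)),.112))
print("green",on("top",B((390,82)),.065),"yellow",on("top",B((547,143)),.043),"rib",on("top",A((545,430)),.007))
from bench import robot
o=robot.get_obs();R=Ro.from_quat(o["tcp_rot"]).as_matrix();c=robot.get_calibration("wrist")
C=-c["R"].T@c["t"];print("cam in tool",R.T@(C-o["position"]),"axis",R.T@c["R"][2])
E
```

```text
tray [[0.601, -0.191, 0.05], [0.609, -0.366, 0.05], [0.375, -0.376, 0.05], [0.368, -0.201, 0.05]] [ 0.4882 -0.2833  0.05  ]
scale [[0.561, -0.25, 0.046], [0.566, -0.315, 0.046], [0.415, -0.316, 0.046], [0.413, -0.253, 0.046]] [ 0.4886 -0.2836  0.046 ]
yaw scale 0.01445944768065791
yaw tray 0.04293050087386229
bowl [ 0.62441692 -0.07193271  0.058     ]
tumbler [0.42618196 0.36788608 0.084     ]
strip [0.53436884 0.39450568 0.018     ] [-0.00757093  0.07051716  0.        ]
wheel [0.49636785 0.20926506 0.112     ] edges [0.49777279 0.30655693 0.112     ] [0.49495177 0.11120218 0.112     ]
green [ 0.69649681 -0.23804526  0.065     ] yellow [ 0.65766807 -0.35238054  0.043     ] rib [0.35289645 0.27736379 0.007     ]
cam in tool [ 0.07972551 -0.00099641 -0.12106859] axis [-3.13281115e-01  3.82975379e-04  9.49660358e-01]
```

```bash
python3 - <<'E'
from h import *
for p in [(360,297),(347,330),(334,365)]: print("tool",on("top",p,.003).round(3))
E
python3 -m jog '{"gripper":[1,1,1,1,1,1,1,1],"xyz":[[50,-40,0],[90,-80,0],[130,-120,0],[160,-160,0],[190,-200,0],[210,-240,0],[230,-240,0],[240,-240,0]],"angular":[[0,0,0.1],[0,0,0.2],[0,0,0.3],[0,0,0.4],[0,0,0.4],[0,0,0.4],[0,0,0.4],[0,0,0.4]]}'
python3 -m jog '{"gripper":[1,1,1,1,1,1,1,1,1,1,1,1],"xyz":[[0,-50,0],[0,-100,0],[0,-150,0],[0,-200,0],[0,-250,0],[0,-300,0],[0,-350,0],[0,-400,0],[0,-450,0],[0,-500,0],[0,-550,0],[-14,-581,0]],"angular":[[0,0,0],[0,0,0],[0,0,0],[0,0,0],[0,0,0],[0,0,0],[0,0,0],[0,0,0],[0,0,0],[0,0,0],[0,0,0],[0,0,0]]}'
python3 -m jog '{"gripper":[1,1,1],"xyz":[[0,0,-40],[0,0,-60],[0,0,-60]],"angular":[[0,0,0],[0,0,0],[0,0,0]]}'
python3 - <<'E'
from h import *
st(); c=robot.get_calibration("wrist"); print(c["t"].tolist(),c["R"].tolist())
cv2.imwrite("pics/w1.png",robot.snapshot("wrist")[:,:,::-1])
cv2.imwrite("pics/s1.png",robot.snapshot("scene")[:,:,::-1])
E
```

```text
tool [ 0.401 -0.055  0.003]
tool [ 0.326 -0.023  0.003]
tool [0.249 0.008 0.003]
time_s: 0.95
position: [0.4492, 0.2939, 0.2532]
tcp_rot: [-0.014, 1.0, -0.0, 0.0]
wrist_force: [-0.3, -0.3, -0.2]
grip_width: 0.0851
grasp_force: 0.0
time_s: 2.15
position: [0.4337, -0.2874, 0.2528]
tcp_rot: [-0.016, 1.0, -0.0, 0.0]
wrist_force: [-0.3, 0.0, -0.3]
grip_width: 0.0846
grasp_force: 0.0
time_s: 2.45
position: [0.4312, -0.2827, 0.19]
tcp_rot: [-0.016, 1.0, 0.003, -0.002]
wrist_force: [0.2, 0.3, 0.6]
grip_width: 0.0857
grasp_force: 0.0
t 2.5 p [ 0.4312 -0.2827  0.19  ] z [-0.005  0.005 -1.   ] y [-0.032  0.999  0.005] q [-0.74  0.23 -0.22  1.13  0.   -0.77] F [0.2 0.3 0.6] g 0.0857 0.0
[0.2967240197615412, -0.42214166407331094, 0.19205510448537952] [[-0.032597332022345916, 0.9994543862116309, 0.005323892124902136], [0.9506633407276438, 0.029360920506004938, 0.3088319105008355], [0.308507093178716, 0.01512832539882418, -0.9511017333750615]]
```

View pics/w1.png

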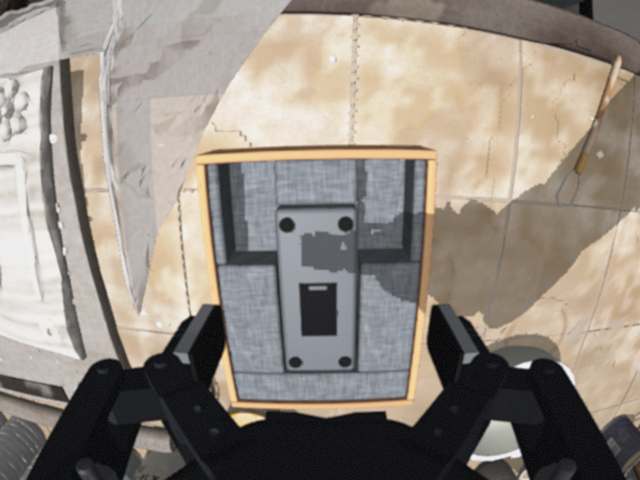

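```bash
python3 - <<'E'
from h import *
c=robot.get_calibration("wrist")
s=[on("wrist",p,.046,c) for p in [(276,206),(356,206),(354,371),(286,371)]]
print(np.round(s,4)); print(np.mean(s,0)); d=s[0]+s[1]-s[2]-s[3]; print(np.arctan2(-d[1],-d[0]), np.linalg.norm(d)/2)
t=[on("wrist",p,.05,c) for p in [(198,158),(437,155),(412,404),(234,406)]]
print(np.round(t,4)); print(np.mean(t,0)); d=t[0]+t[1]-t[2]-t[3]; print(np.arctan2(-d[1],-d[0]), np.linalg.norm(d)/2)
st()
E
```

```text
[[ 0.4184 -0.3224  0.046 ]
 [ 0.4165 -0.2628  0.046 ]
 [ 0.5692 -0.2544  0.046 ]
 [ 0.5715 -0.3164  0.046 ]]
[ 0.49391976 -0.28898155  0.046     ]
0.046987966432386334 0.15302739394347473
[[ 0.382  -0.3808  0.05  ]
 [ 0.3745 -0.2054  0.05  ]
 [ 0.6097 -0.1942  0.05  ]
 [ 0.6188 -0.3691  0.05  ]]
[ 0.49626585 -0.28736469  0.05      ]
0.048434877456393945 0.2363141977421163
t 2.5 p [ 0.433  -0.2838  0.1934] z [-0.001  0.001 -1.   ] y [-0.033  0.999  0.001] q [-0.74  0.23 -0.21  1.13  0.   -0.77] F [-0.1  0.4  0.5] g 0.0855 0.0
```

```bash

python3 -m jog '{"gripper":[1,1,1,1,1,1],"xyz":[[3,-5,-40],[3,-5,-80],[3,-5,-110],[3,-5,-130],[3,-5,-145],[3,-5,-155]],"angular":[[0,0,0.012],[0,0,0.012],[0,0,0.012],[0,0,0.012],[0,0,0.012],[0,0,0.012]]}'
python3 -m jog '{"gripper":[0,-1,-1,-1,-1,-1],"xyz":[[0,0,0],[0,0,0],[0,0,0],[0,0,0],[0,0,0],[0,0,0]],"angular":[[0,0,0],[0,0,0],[0,0,0],[0,0,0],[0,0,0],[0,0,0]]}' 35
python3 -c "
from h import *
st()"
```

```text
time_s: 3.15
position: [0.4369, -0.2895, 0.0387]
tcp_rot: [-0.023, 1.0, -0.0, 0.001]
wrist_force: [-0.4, 0.6, -0.2]
grip_width: 0.0855
grasp_force: 0.0
time_s: 3.75
position: [0.4366, -0.2899, 0.0395]
tcp_rot: [-0.022, 1.0, -0.0, 0.001]
wrist_force: [0.3, 1.9, 6.9]
grip_width: 0.0612
grasp_force: 40.1
t 3.8 p [ 0.4366 -0.2899  0.0395] z [ 0.002 -0.001 -1.   ] y [-0.044  0.999 -0.001] q [-0.74  0.38 -0.42  0.76  0.   -0.78] F [0.3 1.9 6.9] g 0.0612 40.1
```

```bash

python3 -m jog '{"gripper":[-1,-1,-1,-1,-1,-1,-1,-1,-1,-1],"xyz":[[0,0,6.5],[0,0,13],[0,0,19.5],[1,0,26],[2,0,32],[4,0,38],[6,0,44],[8,0,50],[8,0,50],[8,0,50]],"angular":[[0,0.05,0],[0,0.1,0],[-0.01,0.15,0],[-0.01,0.2,0],[-0.01,0.25,0],[-0.01,0.3,0],[-0.02,0.35,0],[-0.02,0.4,0],[-0.02,0.4,0],[-0.02,0.4,0]]}'
python3 - <<'E'
from h import *
st()
cv2.imwrite("pics/s2.png",cv2.resize(robot.snapshot("scene")[230:430,250:520,::-1],None,fx=2.5,fy=2.5))
E
```

```text
time_s: 4.75
position: [0.4444, -0.2897, 0.0879]
tcp_rot: [-0.022, 0.98, -0.006, -0.198]
wrist_force: [0.5, -0.4, -0.8]
grip_width: 0.0613
grasp_force: 39.5
t 4.8 p [ 0.4444 -0.2897  0.0879] z [-0.388 -0.02  -0.922] y [-0.045  0.999 -0.002] q [-0.6   0.6  -0.    1.29 -0.24 -0.61] F [ 0.5 -0.4 -0.8] g 0.0613 39.5
```

View pics/s2.png

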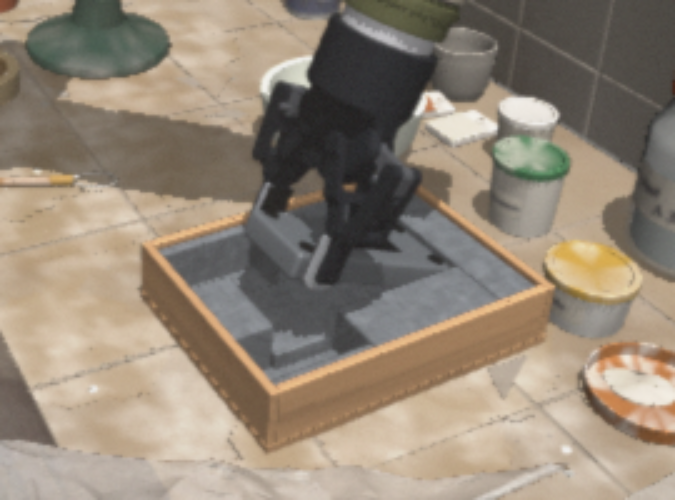

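```bash

python3 -m jog '{"gripper":[-1,-1,-1,-1,-1,-1,-1],"xyz":[[5,0,11.5],[10,0.5,22],[17,1,32],[25,1,40.5],[34,1.5,48],[44,2,54.5],[44,2,54.5]],"angular":[[0,-0.1,0],[0,-0.2,0],[0,-0.3,0],[0,-0.4,0],[0,-0.47,0],[0,-0.55,0],[0,-0.55,0]]}' 20
python3 -m jog '{"gripper":[-1,-1,-1,-1,-1,-1,-1,-1],"xyz":[[11,0.5,5],[22,1,9.5],[34,1.5,12],[47,2,13.5],[58,2.5,13.5],[69,3,13],[69,3,13],[69,3,13]],"angular":[[0,-0.07,0],[0,-0.15,0],[0,-0.2,0],[0,-0.25,0],[0,-0.27,0],[0,-0.3,0],[0,-0.3,0],[0,-0.3,0]]}' 20
python3 - <<'E'
from h import *
st()
cv2.imwrite("pics/s3.png",cv2.resize(robot.snapshot("scene")[180:400,250:520,::-1],None,fx=2.5,fy=2.5))
E
```

```text
time_s: 5.5
position: [0.4861, -0.2872, 0.1433]
tcp_rot: [-0.019, 0.997, -0.012, 0.075]
wrist_force: [-0.1, 0.0, -3.2]
grip_width: 0.0614
grasp_force: 38.5
time_s: 6.3
position: [0.556, -0.2839, 0.1547]
tcp_rot: [-0.017, 0.975, -0.013, 0.221]
wrist_force: [0.3, 0.1, -2.8]
grip_width: 0.0611
grasp_force: 38.5
t 6.3 p [ 0.556  -0.2839  0.1547] z [ 0.432 -0.018 -0.902] y [-0.028  0.999 -0.034] q [-0.72  0.2  -0.45  0.56  0.28 -0.71] F [ 0.3  0.1 -2.8] g 0.0611 38.5
```

View pics/s3.png

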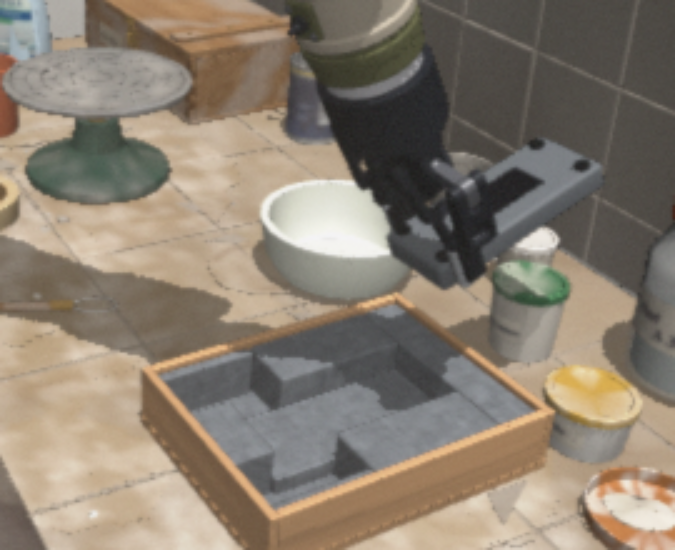

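```bash

python3 -m jog '{"gripper":[-1,-1,-1,-1,-1,-1,-1,-1,-1,-1],"xyz":[[0,0,40],[0,0,80],[0,10,110],[-20,50,110],[-40,90,110],[-60,130,110],[-80,170,110],[-86,210,110],[-86,250,110],[-86,254,110]],"angular":[[0,0.1,0],[0,0.2,0],[0,0.3,0],[0,0.4,0],[0,0.45,0],[0,0.45,0],[0,0.45,0],[0,0.45,0],[0,0.45,0],[0,0.45,0]]}' 40
python3 -m jog '{"gripper":[-1,-1,-1,-1,-1,-1,-1,-1,-1,-1,-1,-1],"xyz":[[0,0,0],[0,0,0],[0,0,0],[0,0,0],[0,0,0],[0,0,0],[0,0,0],[0,0,0],[0,0,0],[0,0,0],[0,0,0],[0,0,0]],"angular":[[0,0,-0.15],[0,0,-0.3],[0,0,-0.45],[0,0,-0.6],[0,0,-0.75],[0,0,-0.9],[0,0,-1.05],[0,0,-1.2],[0,0,-1.35],[0,0,-1.5],[0,0,-1.65],[0,0,-1.8]]}' 40
python3 -m jog '{"gripper":[-1,-1,-1,-1,-1,-1],"xyz":[[0,0,0],[0,0,0],[0,0,0],[0,0,0],[0,0,0],[0,0,0]],"angular":[[0,0,-0.15],[0,0,-0.3],[0,0,-0.45],[0,0,-0.6],[0,0,-0.6],[0,0,-0.6]]}' 40
python3 -c "
from h import *
st()"
```

```text
time_s: 7.35
position: [0.4698, -0.0268, 0.2664]
tcp_rot: [-0.023, 1.0, -0.009, -0.0]
wrist_force: [-0.8, -0.4, -3.3]
grip_width: 0.0614
grasp_force: 46.5
time_s: 8.55
position: [0.4711, -0.031, 0.266]
tcp_rot: [0.773, 0.635, -0.006, -0.008]
wrist_force: [-0.7, 0.9, -3.5]
grip_width: 0.0611
grasp_force: 46.5
time_s: 9.15
position: [0.471, -0.0309, 0.266]
tcp_rot: [0.924, 0.382, -0.003, -0.009]
wrist_force: [0.2, 0.9, -2.3]
grip_width: 0.0613
grasp_force: 46.5
t 9.2 p [ 0.471  -0.0309  0.266 ] z [-0.013  0.014 -1.   ] y [ 0.707 -0.707 -0.019] q [-0.24  0.12 -0.17  1.3   0.01  2.11] F [ 0.2  0.9 -2.3] g 0.0613 46.5
```

```bash

python3 -m jog '{"gripper":[-1,-1,-1,-1,-1,-1,-1,-1,-1,-1,-1,-1],"xyz":[[0,0,0],[0,0,0],[0,0,0],[0,0,0],[0,0,0],[0,0,0],[0,0,0],[0,0,0],[0,0,0],[0,0,0],[0,0,0],[0,0,0]],"angular":[[0.1,-0.1,0],[0.2,-0.2,0],[0.3,-0.3,0],[0.4,-0.4,0],[0.5,-0.5,0],[0.6,-0.6,0],[0.7,-0.7,0],[0.8,-0.8,0],[0.9,-0.9,0],[1.0,-1.0,0],[1.11,-1.11,0],[1.11,-1.11,0]]}' 40
python3 -m jog '{"gripper":[-1,-1,-1],"xyz":[[0,0,0],[0,0,0],[0,0,0]],"angular":[[0,0,0],[0,0,0],[0,0,0]]}' 40
python3 - <<'E'
from h import *
st(); R=Ro.from_quat(robot.get_obs()["tcp_rot"]).as_matrix(); print(R[:,0])
cv2.imwrite("pics/s4.png",cv2.resize(robot.snapshot("scene")[100:400,150:500,::-1],None,fx=2,fy=2))
E
```

```text
time_s: 10.35
position: [0.4637, -0.0213, 0.2639]
tcp_rot: [0.678, 0.3, 0.613, -0.272]
wrist_force: [-0.0, 0.9, -3.2]
grip_width: 0.0611
grasp_force: 46.8
time_s: 10.65
position: [0.4636, -0.0204, 0.2647]
tcp_rot: [0.679, 0.3, 0.612, -0.272]
wrist_force: [0.2, 0.2, -2.7]
grip_width: 0.0611
grasp_force: 46.8
t 10.7 p [ 0.4636 -0.0204  0.2647] z [ 0.668  0.737 -0.103] y [ 0.741 -0.671 -0.003] q [-0.91  0.45 -0.63  1.52  1.37  0.54] F [ 0.2  0.2 -2.7] g 0.0611 46.8
[0.07149961 0.07472796 0.99463739]
```

View pics/s4.png

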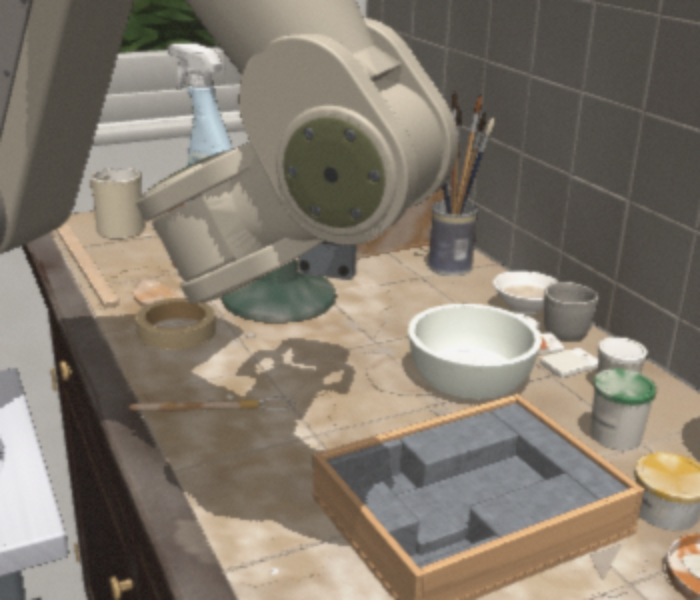

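```bash

python3 -m jog '{"gripper":[-1,-1,-1,-1,-1],"xyz":[[5,0,0],[10,0,0],[15,0,0],[20,0,0],[20,0,0]],"angular":[[0,0,-0.1],[0,0,-0.2],[0,0,-0.3],[0,0,-0.4],[0,0,-0.4]]}' 40
python3 -m jog '{"gripper":[-1,-1,-1],"xyz":[[0,0,0],[0,0,0],[0,0,0]],"angular":[[0,0,0],[0,0,0],[0,0,0]]}' 40
python3 - <<'E'
from h import *
st(); R=Ro.from_quat(robot.get_obs()["tcp_rot"]).as_matrix(); print(R[:,0])
E
```

```text
time_s: 11.2
position: [0.4641, -0.0366, 0.2592]
tcp_rot: [0.719, 0.225, 0.626, -0.2]
wrist_force: [1.2, 0.3, -2.8]
grip_width: 0.0613
grasp_force: 46.8
time_s: 11.5
position: [0.4641, -0.0367, 0.2584]
tcp_rot: [0.719, 0.224, 0.626, -0.202]
wrist_force: [-0.0, -0.1, -2.8]
grip_width: 0.0613
grasp_force: 46.8
t 11.5 p [ 0.4641 -0.0367  0.2584] z [ 0.809  0.572 -0.134] y [ 0.576 -0.817 -0.01 ] q [-0.95  0.05 -0.96  0.51  1.44  1.63] F [-0.  -0.1 -2.8] g 0.0613 46.8
[0.11517682 0.06920649 0.99093126]
```

```bash

python3 -m jog '{"gripper":[-1,-1,-1,-1,-1,-1],"xyz":[[30,10,0],[50,20,0],[60,30,0],[60,30,0],[60,30,0],[60,30,0]],"angular":[[0,0,0],[0,0,0],[0,0,0],[0,0,0],[0,0,0],[0,0,0]]}' 40
python3 - <<'E'
from h import *
st(); R=Ro.from_quat(robot.get_obs()["tcp_rot"]).as_matrix(); print(R[:,0])
E
```

```text
time_s: 12.1
position: [0.5164, -0.0296, 0.2652]
tcp_rot: [0.723, 0.235, 0.614, -0.213]
wrist_force: [0.0, -0.4, -2.8]
grip_width: 0.0615
grasp_force: 46.8
t 12.1 p [ 0.5164 -0.0296  0.2652] z [ 0.787  0.597 -0.155] y [ 0.602 -0.798 -0.019] q [-0.81  0.03 -1.03 -0.11  1.38  2.22] F [ 0.  -0.4 -2.8] g 0.0615 46.8
[0.13524676 0.07822068 0.98771951]
```

```bash

python3 -m jog '{"gripper":[-1,-1,-1,-1,-1,-1,-1,-1,-1,-1,-1,-1],"xyz":[[0,0,0],[0,0,0],[0,0,0],[0,0,0],[0,0,0],[0,0,0],[0,0,0],[0,0,0],[0,0,0],[0,0,0],[0,0,0],[0,0,0]],"angular":[[-0.09,0.11,0],[-0.17,0.23,0],[-0.26,0.34,0],[-0.34,0.45,0],[-0.43,0.57,0],[-0.51,0.68,0],[-0.6,0.79,0],[-0.68,0.9,0],[-0.77,1.02,0],[-0.85,1.13,0],[-0.85,1.13,0],[-0.85,1.13,0]]}' 40
python3 -m jog '{"gripper":[-1,-1,-1,-1],"xyz":[[0,0,0],[0,0,0],[0,0,0],[0,0,0]],"angular":[[0,0,0],[0,0,0],[0,0,0],[0,0,0]]}' 40
python3 - <<'E'
from h import *
st(); R=Ro.from_quat(robot.get_obs()["tcp_rot"]).as_matrix(); print(R[:,0])
E
```

```text
time_s: 13.3
position: [0.5168, -0.0291, 0.265]
tcp_rot: [0.95, 0.311, -0.001, -0.004]
wrist_force: [-0.2, 0.6, -2.6]
grip_width: 0.0614
grasp_force: 46.5
time_s: 13.7
position: [0.5162, -0.0305, 0.2669]
tcp_rot: [0.951, 0.31, 0.001, -0.002]
wrist_force: [0.8, -0.6, -2.2]
grip_width: 0.0613
grasp_force: 46.5
t 13.7 p [ 0.5162 -0.0305  0.2669] z [ 0.     0.004 -1.   ] y [ 0.589 -0.808 -0.003] q [-0.22  0.2  -0.07  1.3   0.    2.3 ] F [ 0.8 -0.6 -2.2] g 0.0613 46.5
[0.80821005 0.58888803 0.00271872]
```

```bash

python3 -m jog '{"gripper":[-1,-1,-1,-1,-1],"xyz":[[0,0,0],[0,0,0],[0,0,0],[0,0,0],[0,0,0]],"angular":[[0,0,-0.14],[0,0,-0.28],[0,0,-0.42],[0,0,-0.5],[0,0,-0.5]]}' 40
python3 -m jog '{"gripper":[-1,-1,-1,-1,-1,-1,-1,-1,-1,-1,-1,-1],"xyz":[[0,0,0],[0,0,0],[0,0,0],[0,0,0],[0,0,0],[0,0,0],[0,0,0],[0,0,0],[0,0,0],[0,0,0],[0,0,0],[0,0,0]],"angular":[[0.02,-0.14,0],[0.04,-0.28,0],[0.05,-0.42,0],[0.07,-0.56,0],[0.09,-0.7,0],[0.11,-0.84,0],[0.13,-0.98,0],[0.15,-1.12,0],[0.16,-1.26,0],[0.18,-1.4,0],[0.2,-1.54,0],[0.2,-1.54,0]]}' 40
python3 -m jog '{"gripper":[-1,-1,-1],"xyz":[[0,0,0],[0,0,0],[0,0,0]],"angular":[[0,0,0],[0,0,0],[0,0,0]]}' 40
python3 - <<'E'
from h import *
st(); R=Ro.from_quat(robot.get_obs()["tcp_rot"]).as_matrix(); print(R[:,0])
E
```

```text
time_s: 14.2
position: [0.5166, -0.0302, 0.2668]
tcp_rot: [0.998, 0.065, 0.001, -0.002]
wrist_force: [0.1, 0.4, -3.0]
grip_width: 0.061
grasp_force: 46.5
time_s: 15.4
position: [0.5835, -0.0801, 0.3765]
tcp_rot: [0.781, 0.074, 0.617, -0.064]
wrist_force: [0.9, -0.0, -3.6]
grip_width: 0.061
grasp_force: 47.4
time_s: 15.7
position: [0.5832, -0.0786, 0.375]
tcp_rot: [0.782, 0.074, 0.615, -0.065]
wrist_force: [-0.1, 0.1, -3.5]
grip_width: 0.061
grasp_force: 47.5
t 15.7 p [ 0.5832 -0.0786  0.375 ] z [ 0.953  0.193 -0.235] y [ 0.196 -0.981 -0.011] q [-0.63 -0.25 -1.03 -0.44  0.8   2.9 ] F [-0.1  0.1 -3.5] g 0.061 47.5
[0.23242557 0.03551708 0.97196548]
```

```bash
cat > kin.py <<'E'
from h import *
from scipy.optimize import least_squares
D=[([1.0633,.314,.045,1.3036,0,1.4312],[.2066,.5361,.2524],[0,0,-1]),
([-.74,.23,-.22,1.13,0,-.77],[.4312,-.2827,.19],[0,0,-1]),
([-.74,.38,-.42,.76,0,-.78],[.4366,-.2899,.0395],[0,0,-1]),
([-.6,.6,0,1.29,-.24,-.61],[.4444,-.2897,.0879],[-.388,-.02,-.922]),
([-.72,.2,-.45,.56,.28,-.71],[.556,-.2839,.1547],[.432,-.018,-.902]),
([-.24,.12,-.17,1.3,.01,2.11],[.471,-.0309,.266],[-.013,.014,-1]),
([-.91,.45,-.63,1.52,1.37,.54],[.4636,-.0204,.2647],[.668,.737,-.103]),
([-.95,.05,-.96,.51,1.44,1.63],[.4641,-.0367,.2584],[.809,.572,-.134]),
([-.81,.03,-1.03,-.11,1.38,2.22],[.5164,-.0296,.2652],[.787,.597,-.155]),
([-.22,.2,-.07,1.3,0,2.3],[.5162,-.0305,.2669],[0,.004,-1]),
([-.63,-.25,-1.03,-.44,.8,2.9],[.5832,-.0786,.375],[.953,.193,-.235])]
def fk(q,p):
    r0,h,L1,L2,La,Lb,d,e=p
    P=q[1]-q[2]+q[3]
    f=np.array([np.cos(P),0,-np.sin(P)])
    z=f*np.cos(q[4])+np.array([0,np.sin(q[4]),0])
    a=q[1]-q[2]
    x=np.array([r0+L1*np.sin(q[1])+L2*np.cos(a)+e*np.sin(a),d,h+L1*np.cos(q[1])-L2*np.sin(a)+e*np.cos(a)])+La*f+Lb*z
    # tool x: J6=pi -> y=... reference: y0 = J4-axis dir rotated
    R=Ro.from_euler("z",q[0]).as_matrix()
    lat=np.cross(z,np.array([-np.sin(P)*1.0,0,-np.cos(P)]))  # dir perpendicular in J5 plane
    s=np.array([-np.sin(P),0,-np.cos(P)])  # J5 axis-ish
    return R@x,R@z,R@s,R@lat
def fit():
    def res(p):
        return np.concatenate([(fk(q,p)[0]-np.array(x)) for q,x,z in D])
    return least_squares(res,[0,.3,.4,.35,.05,.25,-.08,0.])
if __name__=="__main__":
    s=fit(); print(s.x.round(4),np.abs(s.fun).max())
    for q,x,z in D: print(fk(q,s.x)[1].round(2),z)
    np.save("p.npy",s.x)
E
python3 kin.py
```

```text
[0.0028 0.2408 0.509  0.4092 0.137  0.2791 0.0798 0.0541] 0.0036336878963490332
[-0. -0. -1.] [0, 0, -1]
[-0.01  0.01 -1.  ] [0, 0, -1]
[ 0.01 -0.01 -1.  ] [0, 0, -1]
[-0.39 -0.02 -0.92] [-0.388, -0.02, -0.922]
[ 0.44 -0.02 -0.9 ] [0.432, -0.018, -0.902]
[-0.02  0.01 -1.  ] [-0.013, 0.014, -1]
[ 0.67  0.74 -0.1 ] [0.668, 0.737, -0.103]
[ 0.81  0.57 -0.13] [0.809, 0.572, -0.134]
[ 0.79  0.6  -0.15] [0.787, 0.597, -0.155]
[ 0. -0. -1.] [0, 0.004, -1]
[ 0.95  0.19 -0.23] [0.953, 0.193, -0.235]
```

```bash
cat > ik.py <<'E'
from kin import *
p=np.load("p.npy")
lo=np.array([-2.76,-.86,-1.03,-2.2,-1.47,-3.14])+.03; hi=np.array([2.76,1.69,1.26,2.34,1.5,3.14])-.03
def fkf(q):
    x,z,_,_=fk(q,p); P=q[1]-q[2]+q[3]; R=Ro.from_euler("z",q[0]).as_matrix()
    lat=-np.array([np.cos(P),0,-np.sin(P)])*np.sin(q[4])+np.array([0,np.cos(q[4]),0]); u=np.array([np.sin(P),0,np.cos(P)])
    return x,z,R@(np.cos(q[5])*lat+np.sin(q[5])*u)
def ik(x,z,y,starts=None,n=8,seed=0):
    z=np.array(z)/np.linalg.norm(z); y=np.array(y)-z*np.dot(y,z); y/=np.linalg.norm(y)
    def res(q):
        a,b,c=fkf(q); return np.concatenate([(a-x)*5,b-z,c-y])
    rng=np.random.default_rng(seed); best=None
    S=starts if starts is not None else [rng.uniform(lo,hi) for _ in range(n)]
    for s in S:
        r=least_squares(res,np.clip(s,lo+1e-3,hi-1e-3),bounds=(lo,hi),max_nfev=60)
        if best is None or r.cost<best[0]: best=(r.cost,r.x)
        if best[0]<1e-5: break
    return best
if __name__=="__main__":
    st()
    for q in ([-.74,.23,-.22,1.13,0,-.77],[-.81,.03,-1.03,-.11,1.38,2.22]): print(fkf(q)[2].round(3))
    for X,Y in ((.45,-.05),(.5,-.02),(.54,.0),(.5,.05),(.6,.1),(.4,-.1)):
        for ph in np.radians([-90,-70,-50,-30,0,30,50,70,90,110]):
            n=np.array([np.cos(ph),np.sin(ph),0]); c,q=ik([X,Y,.136],n,[n[1],-n[0],0],n=6)
            if c<3e-3: print(X,Y,round(np.degrees(ph)),"%.5f"%c,q.round(2))
E
python3 ik.py
```

```text
t 15.7 p [ 0.5832 -0.0786  0.375 ] z [ 0.953  0.193 -0.235] y [ 0.196 -0.981 -0.011] q [-0.63 -0.25 -1.03 -0.44  0.8   2.9 ] F [-0.1  0.1 -3.5] g 0.061 47.5
[-0.03   1.     0.006]
[ 0.602 -0.798 -0.019]
0.45 -0.05 -90 0.00000 [ 0.31  1.04 -0.17  1.93 -1.26 -0.  ]
0.45 -0.05 50 0.00000 [-0.99  0.95 -0.53  1.66  1.28  0.  ]
0.45 -0.05 70 0.00000 [-0.89  1.01 -0.27  1.86  1.03  0.  ]
0.45 -0.05 90 0.00000 [-0.78  1.09 -0.01  2.04  0.8   0.  ]
0.45 -0.05 110 0.00000 [-0.65  1.18  0.25  2.21  0.57  0.  ]
0.5 -0.02 -90 0.00000 [ 0.34  1.1   0.01  2.06 -1.23 -0.  ]
0.5 -0.02 50 0.00000 [-0.83  0.96 -0.48  1.7   1.44  0.  ]
0.5 -0.02 70 0.00000 [-0.77  1.03 -0.21  1.91  1.15  0.  ]
0.5 -0.02 90 0.00000 [-0.68  1.12  0.08  2.1   0.89  0.  ]
0.5 -0.02 110 0.00000 [-0.56  1.23  0.37  2.28  0.66  0.  ]
0.54 0.0 -90 0.00000 [ 0.35  1.15  0.17  2.16 -1.23 -0.  ]
0.54 0.0 70 0.00000 [-0.69  1.05 -0.14  1.95  1.23  0.  ]
0.54 0.0 90 0.00000 [-0.61  1.15  0.17  2.16  0.96  0.  ]
0.54 0.0 110 0.00094 [-0.51  1.25  0.46  2.31  0.72  0.03]
0.5 0.05 -90 0.00000 [ 0.45  1.14  0.14  2.14 -1.12 -0.  ]
0.5 0
[... 223 characters left out ...]
0.  ]
0.6 0.1 -90 0.00167 [ 0.45  1.27  0.56  2.31 -1.13 -0.11]
0.6 0.1 -70 0.00000 [ 0.49  1.17  0.22  2.19 -1.43 -0.  ]
0.6 0.1 -50 0.00002 [ 0.49  0.94 -0.84 -1.81 -1.36  3.11]
0.6 0.1 50 0.00147 [-0.45  1.04 -1.   -2.17  1.34 -3.02]
0.6 0.1 70 0.00000 [-0.46  1.06 -0.1   1.98  1.46  0.  ]
0.6 0.1 90 0.00000 [-0.42  1.18  0.24  2.2   1.15  0.  ]
0.4 -0.1 -90 0.00000 [ 0.24  0.98 -0.37  1.79 -1.33 -0.  ]
0.4 -0.1 30 0.00000 [-1.27  0.92 -0.77  1.45  1.35  0.  ]
0.4 -0.1 50 0.00000 [-1.17  0.95 -0.52  1.67  1.1   0.  ]
0.4 -0.1 70 0.00000 [-1.04  1.01 -0.27  1.86  0.88  0.  ]
0.4 -0.1 90 0.00000 [-0.9   1.08 -0.03  2.03  0.67  0.  ]
0.4 -0.1 110 0.00000 [-0.76  1.16  0.19  2.17  0.46  0.  ]
```

```bash
cat > lay.py <<'E'
from ik import *
up=np.array([0,0,1.])
for px,py in ((.48,.0),(.46,-.03),(.5,.02)):
  for ph in np.radians([0,20,45,70,90,110]):
    n=np.array([np.cos(ph),np.sin(ph),0]); y=np.cross(n,up); E=np.array([px,py,0])+.051*n
    for t0 in (-.4,-.2,0):
        q=None; out=[]
        for psi in np.arange(0,1.31,.1):
            G=E+.132*(np.cos(psi)*up-np.sin(psi)*n)+.012*(np.cos(psi)*n+np.sin(psi)*up); t=t0+psi
            z=np.sin(t)*n-np.cos(t)*up
            c,q2=ik(G-.003*z,z,y,None if q is None else [q],n=12)
            if c>1e-4: break
            q=q2; out.append(psi)
        if out and out[-1]>.7: print((px,py),round(np.degrees(ph)),t0,"psi to %.1f"%out[-1],q.round(2))
E
python3 lay.py
```

```text
(0.48, 0.0) 0 -0.4 psi to 0.8 [-0.24 -0.1  -0.91  0.37  0.09  2.92]
(0.48, 0.0) 0 -0.2 psi to 0.7 [-0.25 -0.14 -0.98  0.25  0.12  2.92]
(0.48, 0.0) 20 -0.4 psi to 0.9 [-0.45 -0.09 -0.97  0.33  0.35  2.41]
(0.48, 0.0) 20 -0.2 psi to 0.7 [-0.41 -0.09 -0.92  0.37  0.33  2.45]
(0.48, 0.0) 45 -0.4 psi to 1.3 [-0.89  0.32 -0.91  0.47  0.89  1.41]
(0.48, 0.0) 45 -0.2 psi to 1.3 [-0.98  0.48 -0.88  0.57  1.06  1.16]
(0.48, 0.0) 45 0 psi to 1.3 [-1.04  0.71 -0.78  0.82  1.2   0.8 ]
(0.48, 0.0) 70 -0.4 psi to 1.3 [-0.8   0.57 -0.48  1.03  0.78  0.91]
(0.48, 0.0) 70 -0.2 psi to 1.3 [-0.86  0.73 -0.4   1.21  0.89  0.68]
(0.48, 0.0) 70 0 psi to 1.3 [-0.89  0.91 -0.3   1.44  0.97  0.41]
(0.48, 0.0) 90 -0.4 psi to 1.3 [-0.69  0.74 -0.16  1.35  0.65  0.64]
(0.48, 0.0) 90 -0.2 psi to 1.3 [-0.73  0.9  -0.05  1.54  0.72  0.47]
(0.48, 0.0) 90 0 psi to 1.3 [-0.76  1.06  0.06  1.75  0.77  0.28]
(0.48, 0.0) 110 -0.4 psi to 1.3 [-0.57  0.89  0.14  1.6   0.5   0.44]
(0.48, 0.0) 110 -0.2 psi to 1.3 [-0.6   1.05  0.28  1.81  0.55  0.32]
(0.48, 0.0) 110 0 psi to 1.3 [-0.61  1.21  0.42  2.02  0.58  0.18]
(0.46, 
[... 1510 characters left out ...]
  0.41  1.09  1.34]
(0.5, 0.02) 45 0 psi to 1.3 [-0.95  0.66 -0.83  0.63  1.25  1.  ]
(0.5, 0.02) 70 -0.4 psi to 1.3 [-0.74  0.56 -0.48  0.98  0.81  0.99]
(0.5, 0.02) 70 -0.2 psi to 1.3 [-0.8   0.72 -0.4   1.16  0.93  0.76]
(0.5, 0.02) 70 0 psi to 1.3 [-0.84  0.9  -0.3   1.4   1.02  0.47]
(0.5, 0.02) 90 -0.4 psi to 1.3 [-0.64  0.74 -0.15  1.33  0.68  0.69]
(0.5, 0.02) 90 -0.2 psi to 1.3 [-0.68  0.9  -0.04  1.53  0.76  0.51]
(0.5, 0.02) 90 0 psi to 1.3 [-0.71  1.06  0.07  1.75  0.82  0.3 ]
(0.5, 0.02) 110 -0.4 psi to 1.3 [-0.53  0.91  0.17  1.6   0.53  0.48]
(0.5, 0.02) 110 -0.2 psi to 1.3 [-0.55  1.06  0.31  1.82  0.58  0.34]
(0.5, 0.02) 110 0 psi to 1.3 [-0.57  1.23  0.46  2.04  0.62  0.2 ]
```

```bash
cat > chk.py <<'E'
from ik import *
for Z in (.2,.27):
  for ph in np.radians([90,80]):
    n=np.array([np.cos(ph),np.sin(ph),0]); y=np.cross(n,[0,0,1]); q=None
    for t in np.arange(0,1.58,.0981):
        z=np.sin(t)*n-np.array([0,0,np.cos(t)])
        c,q2=ik([.48,.018,Z],z,y,[[-.2,.2,-.07,1.3,0,1.5]] if q is None else [q]); 
        print(Z,round(np.degrees(ph)),round(t,2),"%.5f"%c,q2.round(2)) if (c>1e-4 or (q is not None and abs(q2-q).max()>.3) or t>1.5) else 0
        q=q2
E
python3 chk.py
python3 -m jog '{"gripper":[-1,-1,-1,-1,-1,-1,-1,-1,-1,-1,-1,-1],"xyz":[[0,0,0],[0,0,0],[0,0,0],[0,0,0],[0,0,0],[0,0,0],[0,0,0],[0,0,0],[0,0,0],[0,0,0],[0,0,0],[0,0,0]],"angular":[[-0.02,0.14,0],[-0.05,0.27,0],[-0.08,0.4,0],[-0.1,0.53,0],[-0.13,0.66,0],[-0.15,0.79,0],[-0.18,0.92,0],[-0.2,1.05,0],[-0.23,1.18,0],[-0.26,1.3,0],[-0.26,1.3,0],[-0.26,1.3,0]]}' 40
python3 -m jog '{"gripper":[-1,-1,-1],"xyz":[[0,0,0],[0,0,0],[0,0,0]],"angular":[[0,0,0],[0,0,0],[0,0,0]]}' 40
python3 -c "
from h import *
st()"
```

```text
0.2 90 1.57 0.00000 [-0.64  0.98 -0.07  2.1   0.93  0.  ]
0.2 80 1.57 0.00000 [-0.7   0.92 -0.21  2.01  1.05  0.  ]
0.27 90 1.57 0.00000 [-0.64  0.87 -0.07  2.2   0.93  0.  ]
0.27 80 1.57 0.00000 [-0.7   0.81 -0.21  2.12  1.05  0.  ]
time_s: 16.9
position: [0.5851, -0.0787, 0.3742]
tcp_rot: [0.996, 0.095, 0.005, -0.002]
wrist_force: [0.3, 1.0, -2.7]
grip_width: 0.0612
grasp_force: 47.1
time_s: 17.2
position: [0.5825, -0.0793, 0.3784]
tcp_rot: [0.996, 0.093, 0.007, -0.001]
wrist_force: [0.1, -0.1, -3.4]
grip_width: 0.0615
grasp_force: 47.1
t 17.2 p [ 0.5825 -0.0793  0.3784] z [ 0.014  0.003 -1.   ] y [ 0.186 -0.983 -0.   ] q [-0.27  0.33  0.38  1.6   0.01  2.68] F [ 0.1 -0.1 -3.4] g 0.0615 47.1
```

```bash

python3 -m jog '{"gripper":[-1,-1,-1,-1,-1,-1,-1,-1,-1,-1,-1,-1],"xyz":[[-10,10,0],[-20,20,0],[-30,30,-10],[-40,40,-20],[-50,50,-30],[-60,60,-40],[-70,70,-60],[-80,80,-80],[-90,90,-90],[-102,97,-108],[-102,97,-108],[-102,97,-108]],"angular":[[0,0,0.14],[0,0,0.28],[0,0,0.42],[0,0,0.56],[0,0,0.7],[0,0,0.84],[0,0,0.98],[0,0,1.12],[0,0,1.26],[0,0,1.384],[0,0,1.384],[0,0,1.384]]}' 40
python3 -m jog '{"gripper":[-1,-1,-1,-1,-1,-1,-1,-1,-1,-1,-1,-1],"xyz":[[0,0,0],[0,0,0],[0,0,0],[0,0,0],[0,0,0],[0,0,0],[0,0,0],[0,0,0],[0,0,0],[0,0,0],[0,0,0],[0,0,0]],"angular":[[0.13,0,0],[0.26,0,0],[0.39,0,0],[0.52,0,0],[0.65,0,0],[0.78,0,0],[0.91,0,0],[1.04,0,0],[1.17,0,0],[1.3,0,0],[1.44,0,0],[1.57,0,0]]}' 40
python3 -m jog '{"gripper":[-1,-1,-1,-1],"xyz":[[0,0,0],[0,0,0],[0,0,0],[0,0,0]],"angular":[[0,0,0],[0,0,0],[0,0,0],[0,0,0]]}' 40
python3 - <<'E'
from h import *
st(); R=Ro.from_quat(robot.get_obs()["tcp_rot"]).as_matrix(); print(R[:,0])
E
```

```text
time_s: 18.4
position: [0.4815, 0.0176, 0.2693]
tcp_rot: [0.708, 0.706, 0.004, -0.003]
wrist_force: [-0.1, -0.8, -3.2]
grip_width: 0.0611
grasp_force: 47.1
time_s: 19.6
position: [0.4834, 0.0154, 0.2677]
tcp_rot: [0.497, 0.498, 0.504, -0.501]
wrist_force: [-1.1, -0.5, -3.6]
grip_width: 0.0614
grasp_force: 47.5
time_s: 20.0
position: [0.4821, 0.0177, 0.2704]
tcp_rot: [0.497, 0.502, 0.502, -0.5]
wrist_force: [0.1, 0.9, -2.6]
grip_width: 0.0614
grasp_force: 47.6
t 20.0 p [0.4821 0.0177 0.2704] z [-0.002  1.     0.003] y [1.    0.002 0.007] q [-0.64  0.87 -0.07  2.21  0.93 -0.01] F [ 0.1  0.9 -2.6] g 0.0614 47.6
[-0.00702657 -0.00317854  0.99997026]
```

```bash

python3 -m jog '{"gripper":[-1,-1,-1,-1,-1,-1],"xyz":[[0,0,-30],[0,0,-60],[0,0,-90],[0,0,-115],[0,0,-127],[0,0,-130]],"angular":[[0,0,0],[0,0,0],[0,0,0],[0,0,0],[0,0,0],[0,0,0]]}' 40
python3 -m jog '{"gripper":[-1,-1],"xyz":[[0,0,-4],[0,0,-4]],"angular":[[0,0,0],[0,0,0]]}'
python3 -m jog '{"gripper":[-1,-1],"xyz":[[0,0,-2],[0,0,-2]],"angular":[[0,0,0],[0,0,0]]}'
python3 -m jog '{"gripper":[-1,-1],"xyz":[[0,0,-2],[0,0,-2]],"angular":[[0,0,0],[0,0,0]]}'
python3 - <<'E'
from h import *
st()
cv2.imwrite("pics/s5.png",cv2.resize(robot.snapshot("scene")[130:400,150:500,::-1],None,fx=2,fy=2))
E
```

```text
time_s: 20.6
position: [0.4822, 0.0177, 0.1387]
tcp_rot: [0.497, 0.499, 0.502, -0.502]
wrist_force: [-0.8, 0.2, -2.6]
grip_width: 0.0612
grasp_force: 47.6
time_s: 20.8
position: [0.4822, 0.0176, 0.135]
tcp_rot: [0.497, 0.499, 0.502, -0.502]
wrist_force: [0.0, -0.0, -3.6]
grip_width: 0.0616
grasp_force: 47.6
time_s: 21.0
position: [0.482, 0.0177, 0.1325]
tcp_rot: [-0.497, -0.499, -0.502, 0.502]
wrist_force: [-0.3, 0.0, -2.6]
grip_width: 0.0607
grasp_force: 47.6
time_s: 21.2
position: [0.4819, 0.0178, 0.13]
tcp_rot: [-0.497, -0.498, -0.502, 0.503]
wrist_force: [-0.0, -0.1, -3.7]
grip_width: 0.0614
grasp_force: 47.6
t 21.2 p [0.4819 0.0178 0.13  ] z [-0.002  1.     0.009] y [1.    0.002 0.001] q [-0.64  1.09 -0.05  2.02  0.93 -0.01] F [-0.  -0.1 -3.7] g 0.0614 47.6
```

View pics/s5.png

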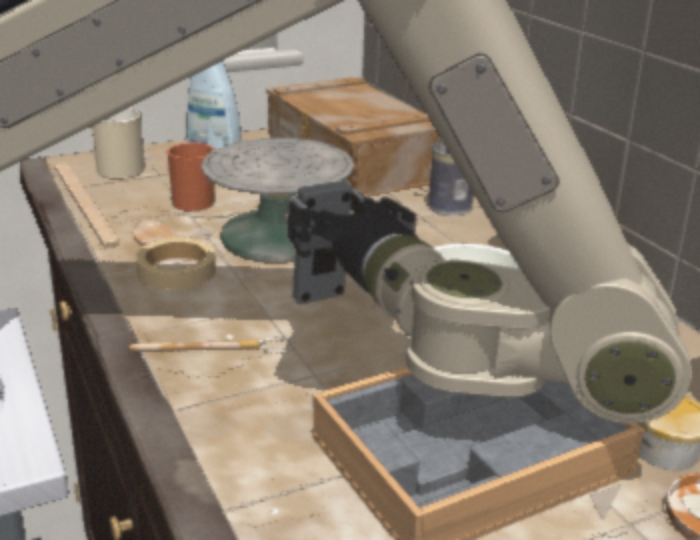

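```bash
for i in 1; do
python3 -m jog '{"gripper":[-1,-1],"xyz":[[0,0,-2],[0,0,-2]],"angular":[[0,0,0],[0,0,0]]}'
python3 -m jog '{"gripper":[-1,-1],"xyz":[[0,0,-2],[0,0,-2]],"angular":[[0,0,0],[0,0,0]]}'
python3 -m jog '{"gripper":[-1,-1],"xyz":[[0,0,-1.5],[0,0,-1.5]],"angular":[[0,0,0],[0,0,0]]}'
done | grep -E "pos|wrist"
```

```text
position: [0.482, 0.0177, 0.1291]
wrist_force: [-0.2, -0.7, 4.7]
position: [0.4822, 0.0176, 0.129]
wrist_force: [1.2, -1.3, 14.9]
position: [0.4823, 0.0175, 0.1289]
wrist_force: [2.5, -0.9, 23.3]
```

```bash
(
python3 -m jog '{"gripper":[-1,0.3,1,1,1],"xyz":[[0,0,4.5],[0,0,4.5],[0,0,4.5],[0,0,4.5],[0,0,4.5]],"angular":[[0,0,0],[0,0,0],[0,0,0],[0,0,0],[0,0,0]]}' 30
python3 -m jog '{"gripper":[1,1,1,1,1,1],"xyz":[[0,-15,0],[0,-30,0],[0,-45,0],[0,-62,0],[0,-62,40],[0,-62,80]],"angular":[[0,0,0],[0,0,0],[0,0,0],[0,0,0],[0,0,0],[0,0,0]]}' 
python3 -m jog '{"gripper":[1,1,1,1,1,1,1,1,1,1,1,1],"xyz":[[0,0,30],[0,0,60],[0,0,80],[0,0,80],[0,0,80],[0,0,80],[0,0,80],[0,0,80],[0,0,80],[0,0,80],[0,0,80],[0,0,80]],"angular":[[0,0,0],[-0.14,0,0],[-0.28,0,0],[-0.42,0,0],[-0.56,0,0],[-0.7,0,0],[-0.84,0,0],[-0.98,0,0],[-1.12,0,0],[-1.26,0,0],[-1.4,0,0],[-1.54,0,0]]}' 
python3 -m jog '{"gripper":[1,1,1,1,1],"xyz":[[0,0,0],[0,0,0],[0,0,0],[0,0,0],[0,0,0]],"angular":[[-0.14,0,0],[-0.28,0,0],[-0.32,0,0],[-0.32,0,0],[-0.32,0,0]]}' ) | grep -E "pos|wrist|width"
python3 - <<'E'
from h import *
st(); R=Ro.from_quat(robot.get_obs()["tcp_rot"]).as_matrix(); print(R[:,0])
a=robot.snapshot("top")[150:330,200:420,::-1]; b=robot.snapshot("scene")[130:310,200:440,::-1]
cv2.imwrite("pics/s6.png",np.vstack([cv2.resize(a,(366,299)),cv2.resize(b,(366,275))]))
E
```

```text
position: [0.4818, 0.0179, 0.129]
wrist_force: [-0.2, 0.4, 0.1]
grip_width: 0.0852
position: [0.4819, -0.0463, 0.2089]
wrist_force: [0.3, -1.1, 0.9]
grip_width: 0.0855
position: [0.4822, -0.0459, 0.2909]
wrist_force: [0.0, 0.6, 0.1]
grip_width: 0.0852
position: [0.4819, -0.0448, 0.2894]
wrist_force: [-0.1, -0.5, 0.2]
grip_width: 0.0854
t 24.6 p [ 0.4819 -0.0448  0.2894] z [-0.002 -0.276 -0.961] y [ 1.    -0.001 -0.002] q [-0.1   0.12 -0.14  1.29 -0.28  1.47] F [-0.1 -0.5  0.2] g 0.0854 0.0
[ 3.32759457e-05  9.61293717e-01 -2.75525658e-01]
```

View pics/s6.png

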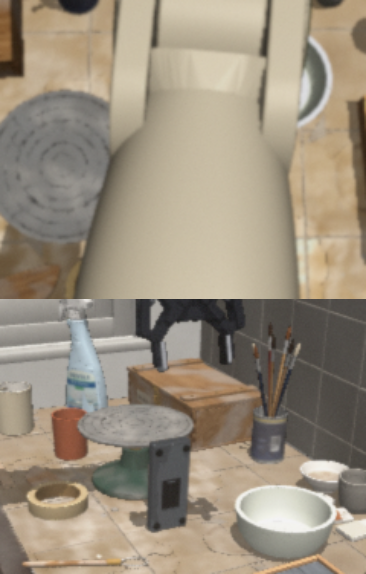

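```bash
(
python3 -m jog '{"gripper":[1,1,1,1,1,1,1,1],"xyz":[[0,40,0],[0,80,0],[0,94,-40],[0,94,-72],[0,86,-99],[0,78,-126],[0,71,-149],[0,69,-158]],"angular":[[0,0,0],[0,0,0],[0,0,0],[0,0,0],[0,0,0],[0,0,0],[0,0,0],[0,0,0]]}'
python3 -m jog '{"gripper":[0.5,0,-1,-1,-1,-1],"xyz":[[0,0,0],[0,0,0],[0,0,0],[0,0,0],[0,0,0],[0,0,0]],"angular":[[0,0,0],[0,0,0],[0,0,0],[0,0,0],[0,0,0],[0,0,0]]}' 50
) | grep -E "pos|wrist|width|grasp"; python3 -c "
from h import *
st()"
```

```text
position: [0.4806, 0.0233, 0.129]
wrist_force: [-1.0, 0.1, 0.7]
grip_width: 0.0856
grasp_force: 0.0
position: [0.4826, 0.0249, 0.132]
wrist_force: [0.3, -0.2, 2.6]
grip_width: 0.0614
grasp_force: 54.9
t 26.1 p [0.4826 0.0249 0.132 ] z [ 0.    -0.276 -0.961] y [ 1.     0.001 -0.   ] q [ 0.04  0.24 -0.39  0.95 -0.28  1.62] F [ 0.3 -0.2  2.6] g 0.0614 54.9
```

```bash
(
python3 -m jog '{"gripper":[-1,-1,-1,-1,-1,-1,-1,-1,-1,-1,-1,-1],"xyz":[[0,-12,5],[0,-24,4],[0,-36,-1],[0,-47,-7],[0,-58,-15],[0,-67,-25],[0,-72,-37],[0,-77,-50],[0,-75,-57],[0,-77,-69],[0,-82,-81],[0,-82,-82]],"angular":[[0.13,0,0],[0.26,0,0],[0.39,0,0],[0.52,0,0],[0.65,0,0],[0.78,0,0],[0.91,0,0],[1.04,0,0],[1.1,0,0],[1.2,0,0],[1.3,0,0],[1.3,0,0]]}'
python3 -m jog '{"gripper":[-1,-1,-1],"xyz":[[0,0,0],[0,0,0],[0,0,0]],"angular":[[0,0,0],[0,0,0],[0,0,0]]}') | grep -E "pos|wrist|width|grasp"; python3 -c "
from h import *
st()"
```

```text
position: [0.4801, -0.0578, 0.0431]
wrist_force: [-0.4, 0.2, -4.0]
grip_width: 0.0614
grasp_force: 56.3
position: [0.4827, -0.0571, 0.0512]
wrist_force: [0.7, -0.0, -3.1]
grip_width: 0.0609
grasp_force: 56.4
t 27.6 p [ 0.4827 -0.0571  0.0512] z [-0.001  0.85  -0.526] y [1.    0.003 0.004] q [-0.69  0.8  -0.13  1.43  0.72  0.56] F [ 0.7 -0.  -3.1] g 0.0609 56.4
```

```bash
(
python3 -m jog '{"gripper":[-1,1,1,1,1,1],"xyz":[[0,0,-2],[0,0,-2],[0,0,-2],[0,0,-2],[0,0,-2],[0,0,-2]],"angular":[[0,0,0],[0,0,0],[0,0,0],[0,0,0],[0,0,0],[0,0,0]]}'
python3 -m jog '{"gripper":[1,1,1,1,1,1,1,1,1,1,1,1],"xyz":[[0,-10,20],[0,-20,40],[0,-20,80],[0,-20,120],[0,-20,160],[0,-20,200],[0,0,230],[0,0,230],[0,0,230],[0,0,230],[0,0,230],[0,0,230]],"angular":[[0,0,0],[0,0,0],[0,0,0],[-0.14,0,0],[-0.28,0,0],[-0.42,0,0],[-0.56,0,0],[-0.7,0,0],[-0.84,0,0],[-0.98,0,0],[-1.02,0,0],[-1.02,0,0]]}'
python3 -m jog '{"gripper":[1,1,1,1],"xyz":[[0,-45,0],[0,-60,0],[0,-60,0],[0,-60,0]],"angular":[[0,0,0],[0,0,0],[0,0,0],[0,0,0]]}' ) | grep -E "pos|wrist|width|grasp"; python3 - <<'E'
from h import *
st()
cv2.imwrite("pics/w7.png",robot.snapshot("wrist")[:,:,::-1])
c=robot.get_calibration("wrist"); np.savez("c7.npz",**c)
E
```

```text
position: [0.4819, -0.0572, 0.0472]
wrist_force: [0.0, -0.8, 0.1]
grip_width: 0.0851
grasp_force: 0.0
position: [0.4814, -0.0555, 0.2776]
wrist_force: [-0.2, 0.4, 0.4]
grip_width: 0.0856
grasp_force: 0.0
position: [0.4815, -0.1177, 0.2766]
wrist_force: [0.2, -0.7, -0.3]
grip_width: 0.0854
grasp_force: 0.0
t 29.9 p [ 0.4815 -0.1177  0.2766] z [-0.003  0.002 -1.   ] y [ 1.    -0.002 -0.003] q [-0.4   0.16 -0.1   1.32  0.    1.17] F [ 0.2 -0.7 -0.3] g 0.0854 0.0
```

View pics/w7.png

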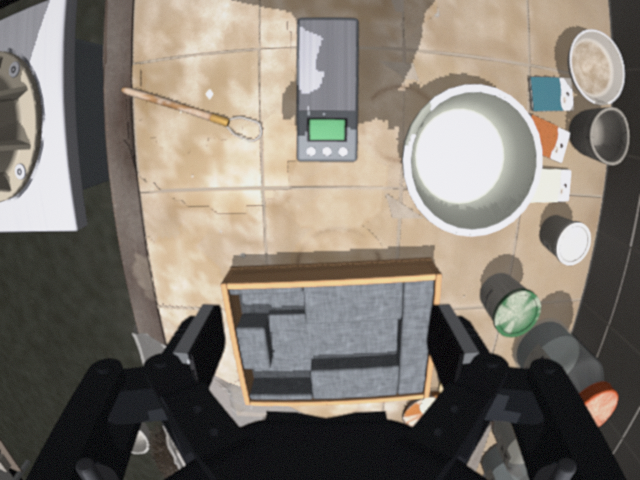

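```bash
python3 - <<'E'
from h import *
c=dict(np.load("c7.npz"))
s=[on("wrist",p,.024,c) for p in [(297,18),(358,18),(357,161),(297,161)]]
print(np.round(s,4)); m=np.mean(s,0); d=(s[0]+s[1]-s[2]-s[3])/2; print(m,np.linalg.norm(d)); d/=np.linalg.norm(d); print("pan",m+.024*d,d)
b=[on("wrist",p,.058,c) for p in [(404,160),(543,160),(473,87),(473,235)]]; print(np.round(b,4))
bb=np.array(b); print(bb[:2].mean(0),bb[2:].mean(0))
E
```

```text
[[ 0.4529  0.0665  0.024 ]
 [ 0.5131  0.0666  0.024 ]
 [ 0.5127 -0.0804  0.024 ]
 [ 0.4523 -0.0804  0.024 ]]
[ 0.48274473 -0.00692802  0.024     ] 0.14696040780915634
pan [0.48282122 0.01707186 0.024     ] [0.00318717 0.99999492 0.        ]
[[ 0.5538 -0.0747  0.058 ]
 [ 0.7043 -0.0665  0.058 ]
 [ 0.6197 -0.0014  0.058 ]
 [ 0.6306 -0.1476  0.058 ]]
[ 0.62905991 -0.07059932  0.058     ] [ 0.62512398 -0.0744892   0.058     ]
```

```bash
(
python3 -m jog '{"gripper":[0,0,0,0,0,0],"xyz":[[30,20,-40],[60,40,-80],[74,45,-120],[74,45,-140],[74,45,-140],[74,45,-140]],"angular":[[0,-0.09,0],[0,-0.17,0],[0,-0.17,0],[0,-0.17,0],[0,-0.17,0],[0,-0.17,0]]}' 80
python3 -m jog '{"gripper":[0,0,0,0,0],"xyz":[[0,0,-30],[0,0,-60],[0,0,-80],[0,0,-87],[0,0,-87]],"angular":[[0,0,0],[0,0,0],[0,0,0],[0,0,0],[0,0,0]]}' ) | grep -E "pos|wrist|width|grasp"; python3 -c "
from h import *
st()"
```

```text
position: [0.5557, -0.0716, 0.1374]
wrist_force: [0.2, -0.7, 0.7]
grip_width: 0.0426
grasp_force: 0.0
position: [0.5564, -0.0725, 0.0509]
wrist_force: [-0.6, 0.1, 0.2]
grip_width: 0.0428
grasp_force: 0.0
t 31.0 p [ 0.5564 -0.0725  0.0509] z [ 0.168  0.    -0.986] y [0.986 0.    0.168] q [-0.3   0.32 -0.49  0.59  0.05  1.28] F [-0.6  0.1  0.2] g 0.0428 0.0
```

Close, then lift slightly and check.

```bash
(
python3 -m jog '{"gripper":[-1,-1,-1,-1,-1,-1],"xyz":[[0,0,0],[0,0,0],[0,0,0],[0,0,0],[0,0,0],[0,0,0]],"angular":[[0,0,0],[0,0,0],[0,0,0],[0,0,0],[0,0,0],[0,0,0]]}' 90
python3 -m jog '{"gripper":[-1,-1,-1,-1,-1],"xyz":[[0,0,15],[0,0,35],[0,0,55],[0,0,65],[0,0,65]],"angular":[[0,0,0],[0,0,0],[0,0,0],[0,0,0],[0,0,0]]}' ) | grep -E "pos|wrist|width|grasp"; python3 - <<'E'
from h import *
st()
def rim(n,z):
    im=robot.snapshot(n)
    hsv=cv2.cvtColor(im,cv2.COLOR_RGB2HSV); return im
cv2.imwrite("pics/b8.png",np.vstack([robot.snapshot("scene")[150:330,280:480,::-1],robot.snapshot("top")[130:280,290:490,::-1]]))
E
```

```text
position: [0.5577, -0.0732, 0.0521]
wrist_force: [-0.6, -2.4, 6.6]
grip_width: 0.0079
grasp_force: 85.6
position: [0.5565, -0.0723, 0.1162]
wrist_force: [0.6, 0.0, -2.4]
grip_width: 0.0081
grasp_force: 85.2
t 32.1 p [ 0.5565 -0.0723  0.1162] z [ 0.169 -0.    -0.986] y [0.986 0.001 0.169] q [-0.3   0.25 -0.41  0.75  0.05  1.28] F [ 0.6  0.  -2.4] g 0.0081 85.2
```

View pics/b8.png

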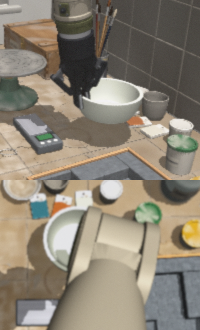

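```bash
(
python3 -m jog '{"gripper":[-1,-1,-1,-1,-1,-1,-1,-1,-1],"xyz":[[-30,20,0],[-60,40,0],[-90,60,0],[-120,80,0],[-140,88,0],[-145,90,0],[-145,90,-20],[-145,90,-34],[-145,90,-37]],"angular":[[0,0,0],[0,0,0],[0,0,0],[0,0,0],[0,0,0],[0,0,0],[0,0,0],[0,0,0],[0,0,0]]}' 
python3 -m jog '{"gripper":[-1,-1],"xyz":[[0,0,-2],[0,0,-2]],"angular":[[0,0,0],[0,0,0]]}'
python3 -m jog '{"gripper":[-1,-1],"xyz":[[0,0,-2],[0,0,-2]],"angular":[[0,0,0],[0,0,0]]}' ) | grep -E "pos|wrist|width|grasp"; python3 -c "
from h import *
st()"
```

```text
position: [0.4104, 0.0176, 0.0767]
wrist_force: [-4.6, -1.6, 3.7]
grip_width: 0.0077
grasp_force: 92.4
position: [0.4116, 0.0175, 0.0766]
wrist_force: [-3.3, -0.5, 3.1]
grip_width: 0.0079
grasp_force: 91.6
position: [0.4119, 0.0175, 0.076]
wrist_force: [-10.7, -0.9, 18.6]
grip_width: 0.0077
grasp_force: 94.4
t 33.5 p [0.4119 0.0175 0.076 ] z [ 0.169 -0.    -0.986] y [0.986 0.001 0.169] q [-0.17  0.03 -0.8   0.58  0.03  1.4 ] F [-10.7  -0.9  18.6] g 0.0077 94.4
```

```bash
(
python3 -m jog '{"gripper":[-1,-0.5,0,0,0],"xyz":[[0,0,1.5],[0,0,1.5],[0,0,1.5],[0,0,1.5],[0,0,1.5]],"angular":[[0,0,0],[0,0,0],[0,0,0],[0,0,0],[0,0,0]]}' 
python3 -m jog '{"gripper":[0,0,0,0,0,0,0,0,0,0,0],"xyz":[[0,0,20],[0,0,50],[0,0,90],[0,0,130],[0,0,170],[0,0,200],[0,40,220],[0,80,220],[0,120,220],[0,160,220],[0,200,220]],"angular":[[0,0,0],[0,0,0],[0,0,0],[0,0,0],[0,0,0],[0,0.17,0],[0,0.17,0],[0,0.17,0],[0,0.17,0],[0,0.17,0],[0,0.17,0]]}' 
python3 -m jog '{"gripper":[1,1,1,1,1,1],"xyz":[[0,40,0],[0,80,0],[0,100,0],[20,100,0],[20,100,0],[20,100,0]],"angular":[[0,0,0],[0,0,0],[0,0,0],[0,0,0],[0,0,0],[0,0,0]]}' ) | grep -E "pos|wrist|width|grasp"; python3 - <<'E'
from h import *
st()
c=robot.get_calibration("wrist"); np.savez("c9.npz",**c)
w=robot.snapshot("wrist")[:,:,::-1]; t=robot.snapshot("top")[:,:,::-1]; s=robot.snapshot("scene")[:,:,::-1]
for n,i in (("w",w),("t",t),("s",s)): cv2.imwrite(f"pics/{n}9.png",i)
# bowl rim by mask in top
def bowl(im):
    h=cv2.cvtColor(im,cv2.COLOR_BGR2HSV); m=((h[...,1]<40)&(h[...,2]>150)).astype(np.uint8)
    n,l,stt,ce=cv2.connectedComponentsWithStats(m)
    return [(stt[i].tolist(),ce[i].round(1).tolist()) for i in range(1,n) if 300<stt[i,4]<8000]
print(bowl(t))
# strips/lumps: greyish-pink low-sat in left region
h=cv2.cvtColor(t,cv2.COLOR_BGR2HSV); print(cv2.cvtColor(cv2.imread("pics/top0.png"),cv2.COLOR_BGR2HSV)[239:243,158:172:4].reshape(-1,3).tolist())
E
```

```text
position: [0.4111, 0.0178, 0.0756]
wrist_force: [-0.1, 0.1, -0.5]
grip_width: 0.0427
grasp_force: 0.0
position: [0.4108, 0.2195, 0.2955]
wrist_force: [0.7, -0.8, -0.7]
grip_width: 0.0427
grasp_force: 0.0
position: [0.4307, 0.3177, 0.295]
wrist_force: [0.6, 0.8, -0.4]
grip_width: 0.0855
grasp_force: 0.0
t 35.7 p [0.4307 0.3177 0.295 ] z [-0.003 -0.    -1.   ] y [ 1.     0.    -0.003] q [0.48 0.23 0.04 1.38 0.   2.06] F [ 0.6  0.8 -0.4] g 0.0855 0.0
[([293, 114, 44, 38, 670], [313.8, 132.5]), ([390, 127, 23, 22, 395], [401.2, 138.0]), ([365, 140, 19, 26, 425], [373.7, 152.3]), ([292, 224, 79, 70, 3471], [326.4, 258.9]), ([228, 249, 33, 30, 388], [243.8, 261.4]), ([267, 410, 146, 70, 6159], [342.2, 437.4])]
[[14, 26, 170], [18, 25, 172], [13, 26, 178], [13, 26, 177], [14, 25, 174], [15, 26, 177], [15, 26, 179], [14, 24, 180], [13, 26, 177], [13, 27, 178], [16, 24, 183], [13, 26, 178], [12, 24, 179], [14, 27, 180], [13, 26, 183], [14, 27, 179]]
```

```bash
python3 - <<'E'
import cv2,numpy as np
w,t,s=[cv2.imread(f"pics/{n}9.png") for n in "wts"]
A=np.vstack([cv2.resize(w,(480,360)),cv2.resize(t[205:310,280:490],(480,240))])
B=np.vstack([cv2.resize(s[130:330,160:480],(320,200)),cv2.resize(t[205:405,50:290],(320,267)),np.zeros((133,320,3),np.uint8)])
cv2.imwrite("pics/c9.png",np.hstack([A,B]))
E
```

```text
(no output)
```

View pics/c9.png

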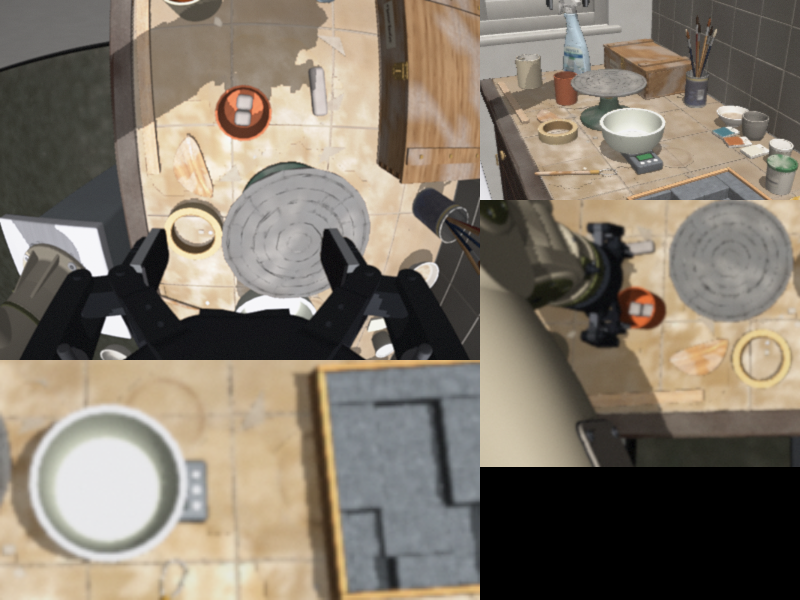

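```bash
cat > pour.py <<'E'
from ik import *
import sys
c=dict(np.load("c9.npz"))
bowl=on("top",(327.5,258.4),.082); print("bowl",bowl)
tu=on("wrist",(325,149),.084,c); print("tumbler",tu, on("top",(50+ (642-480)*.75, 205+(308-200)*.75),.084))
s=[on("wrist",(u/.75,v/.75),.018,c) for u,v in ((309,68),(320,66),(327,113),(316,115))]; print("strip",np.mean(s,0),(s[2]+s[3]-s[0]-s[1])/2)
up=np.array([0,0,1.]); tu=np.array([tu[0],tu[1],0]); res=[]
for de in np.radians([25,35]):
 for ph in np.radians([0,20,40,60,80]):
  n=np.array([np.cos(ph),np.sin(ph),0]); t=np.cos(de)*n-np.sin(de)*up
  for sg in (1,-1):
   y=sg*np.cross(n,up); G=tu+.05*up
   cg,qg=ik(G-.003*t,t,y,n=10)
   if cg>1e-4: continue
   for al in np.radians([-60,-30,0,30,60,90]):
    n2=Ro.from_rotvec(al*up).apply(n)
    for rho in (2.0,-2.0):
     for pit in (0,.4):
      R=Ro.from_rotvec(rho*n2)*Ro.from_rotvec(al*up)*Ro.from_rotvec(pit*np.cross(n,up))
      t2,y2,u2=R.apply(t),R.apply(y),R.apply(up)
      M=np.array([bowl[0],bowl[1],.135]); G2=M-.034*u2
      c2,q2=ik(G2-.003*t2,t2,y2,[qg],n=1)
      if c2>1e-4: continue
      back=[G2-t2*d for d in np.linspace(.05,.3,6)]
      w=min(np.hypot(b[0]-.496,b[1]-.209) for b in back); zm=min(b[2] for b in back)
      ang=np.arccos(u2[2])
      if w>.17 and ang>1.8: res.append((abs(q2-qg).max(),np.degrees([de,ph]).round(),sg,round(np.degrees(al)),rho,pit,round(ang,2),round(w,2),round(zm,3),qg.round(2),q2.round(2)))
res.sort(key=lambda r:r[0])
for r in res[:14]: print(*r)
E
python3 pour.py
```

```text
bowl [0.48068752 0.02050869 0.082     ]
tumbler [0.42978879 0.36948689 0.084     ] [0.42548773 0.35622422 0.084     ]
strip [0.53640267 0.39742046 0.018     ] [ 0.01259717 -0.06817541  0.        ]
2.0891650805356807 [35. 80.] -1 -30 2.0 0.4 1.96 0.21 0.122 [ 0.16  0.37 -0.93 -0.16  0.89 -1.03] [-0.74  1.07 -0.5   1.93  1.32 -1.49]
2.089165098834207 [35. 80.] 1 -30 2.0 0.4 1.96 0.21 0.122 [ 0.16  0.37 -0.93 -0.16  0.89  2.11] [-0.74  1.07 -0.5   1.93  1.32  1.65]
2.124516734177763 [25. 80.] -1 -30 2.0 0.4 1.96 0.21 0.143 [ 0.1   0.48 -1.   -0.42  1.06 -1.  ] [-0.77  0.96 -0.63  1.7   1.47 -1.29]
2.1245167377221907 [25. 80.] 1 -30 2.0 0.4 1.96 0.21 0.143 [ 0.1   0.48 -1.   -0.42  1.06  2.15] [-0.77  0.96 -0.63  1.7   1.47  1.86]
2.22478530576426 [35. 80.] -1 0 2.0 0.4 1.96 0.22 0.122 [ 0.16  0.37 -0.93 -0.16  0.89 -1.03] [-0.64  1.1  -0.11  2.06  0.91 -1.26]
2.2247853240638586 [35. 80.] 1 0 2.0 0.4 1.96 0.22 0.122 [ 0.16  0.37 -0.93 -0.16  0.89  2.11] [-0.64  1.1  -0.11  2.06  0.91  1.88]
2.3351095218248137 [35. 80.] -1 -30 2.0 0 2.0 0.22 0.078 [ 0.16  0.37 -0.93 -0.16  0.89 -1.03] [-0
[... 263 characters left out ...]
[-0.69  1.01 -0.25  1.91  1.02 -1.17]
2.336417458951421 [25. 80.] 1 0 2.0 0.4 1.96 0.23 0.143 [ 0.1   0.48 -1.   -0.42  1.06  2.15] [-0.69  1.01 -0.25  1.91  1.02  1.98]
2.45232839831707 [35. 80.] -1 30 2.0 0.4 1.96 0.23 0.122 [ 0.16  0.37 -0.93 -0.16  0.89 -1.03] [-0.48  1.23  0.28  2.29  0.55 -1.2 ]
2.452328415986942 [35. 80.] 1 30 2.0 0.4 1.96 0.23 0.122 [ 0.16  0.37 -0.93 -0.16  0.89  2.11] [-0.48  1.23  0.28  2.29  0.55  1.94]
2.4891786105725924 [25. 80.] -1 -30 2.0 0 2.0 0.22 0.096 [ 0.1   0.48 -1.   -0.42  1.06 -1.  ] [-0.72  1.15 -0.33  2.06  1.11 -1.55]
2.4891786136470664 [25. 80.] 1 -30 2.0 0 2.0 0.22 0.096 [ 0.1   0.48 -1.   -0.42  1.06  2.15] [-0.72  1.15 -0.33  2.06  1.11  1.59]
```

```bash
cat > p2.py <<'E'
from ik import *
up=np.array([0,0,1.]); ph=np.radians(40); n=np.array([np.cos(ph),np.sin(ph),0]); de=np.radians(55)
t=np.cos(de)*n-np.sin(de)*up; y=np.cross(up,n); G=np.array([.428,.369,.06])
print(ik(G-.003*t,t,y,[[.5,.2,0,1.2,0,0]])); print("pre",ik(G-.1*t,t,y,[[.5,.2,0,1.2,0,0]]))
q=None
for a in np.linspace(0,1.5,16):
    h=np.array([0,1.,0]); t=np.sin(a)*h-np.cos(a)*up; x=np.cos(a)*h+np.sin(a)*up; u=-np.sin(np.radians(35))*x-np.cos(np.radians(35))*t
    M=np.array([.481,.03,.13+.1*(1-a/1.5)]); G2=M-.024*u; T=G2-.003*t
    c,q=ik(T,t,[1,0,0],[[-.2,.2,-.07,1.3,0,1.5]] if q is None else [q])
    if a in(0,1.5) or c>1e-4: print(a,"%.5f"%c,q.round(2),T.round(4),"tip",np.arccos(u[2]).round(2))
E
python3 p2.py
(python3 -m jog '{"gripper":[1,1,1,1,1,1,1,1,1,1,1,1],"xyz":[[0,0,0],[0,0,0],[0,0,0],[0,0,0],[0,0,0],[0,0,0],[0,0,0],[0,0,0],[0,0,0],[0,0,0],[0,0,0],[0,0,0]],"angular":[[0,0,0.14],[0,0,0.28],[0,0,0.42],[0,0,0.56],[0,0,0.7],[0,0,0.84],[0,0,0.98],[0,0,1.12],[0,0,1.26],[0,0,1.4],[0,0,1.54],[0,0,1.68]]}' 
python3 -m jog '{"gripper":[1,1,1,1,1,1,1,1,1,1],"xyz":[[0,0,0],[0,0,0],[0,0,0],[0,0,0],[-20,0,0],[-46,14,0],[-46,14,-40],[-46,14,-80],[-46,14,-120],[-46,14,-120]],"angular":[[0,0,0.14],[0,0,0.28],[0,0,0.42],[0,0,0.56],[0,0,0.59],[0,0,0.59],[0,0,0.59],[0,0,0.59],[0,0,0.59],[0,0,0.59]]}' ) | grep -E "pos|wrist|width"; python3 -c "
from h import *
st()"
```

```text
(np.float64(1.8845107907263065e-19), array([ 0.51779093,  0.15798898, -0.93946421, -0.1298617 ,  0.10306179,
       -0.14825332]))
pre (np.float64(1.9480192823285886e-26), array([ 0.48840033, -0.11867277, -0.93984226,  0.14913179,  0.11970265,
       -0.17263047]))
0.0 0.00000 [-0.08  0.15 -0.26  1.16 -0.    1.5 ] [0.481  0.0438 0.2133] tip 0.61
1.5 0.00000 [-0.6   0.99 -0.11  1.92  0.97  0.1 ] [0.481  0.0476 0.1426] tip 2.11
position: [0.4305, 0.3173, 0.296]
wrist_force: [0.1, 0.6, -0.5]
grip_width: 0.0852
position: [0.381, 0.3292, 0.171]
wrist_force: [-0.6, -0.8, -0.4]
grip_width: 0.0852
t 38.0 p [0.381  0.3292 0.171 ] z [-0.008 -0.007 -1.   ] y [-0.644  0.765 -0.   ] q [ 0.55  0.23 -0.28  1.08 -0.   -0.15] F [-0.6 -0.8 -0.4] g 0.0852 0.0
```

```bash

(python3 -m jog '{"gripper":[1,1,1,1,1,1,1],"xyz":[[0,0,0],[0,0,0],[0,0,0],[3,3,-10],[3,3,-28],[3,3,-28],[3,3,-28]],"angular":[[0.09,-0.11,0],[0.18,-0.21,0],[0.27,-0.32,0],[0.36,-0.43,0],[0.392,-0.467,0],[0.392,-0.467,0],[0.392,-0.467,0]]}' ) | grep -E "pos|wrist|width"; python3 - <<'E'
from h import *
st()
c=robot.get_calibration("wrist"); w=robot.snapshot("wrist")[:,:,::-1].copy(); cv2.imwrite("pics/w10.png",w)
h=cv2.cvtColor(w,cv2.COLOR_BGR2HSV); m=((h[...,0]<12)&(h[...,1]>130)).astype(np.uint8)
n,l,s,ce=cv2.connectedComponentsWithStats(m)
for i in np.argsort(-s[1:,4])[:3]+1:
    print(s[i],ce[i])
for X in ([.428,.369,.084],[.428,.369,.0]): print(proj("wrist",X,c))
# expected rim extents
a=np.linspace(0,2*np.pi,60); P=np.array([proj("wrist",[.428+.034*np.cos(k),.369+.034*np.sin(k),.084],c) for k in a]); print(P.min(0),P.max(0))
P=np.array([proj("wrist",[.428+.030*np.cos(k),.369+.030*np.sin(k),.0],c) for k in a]); print(P.min(0),P.max(0))
t=robot.snapshot("top")[:,:,::-1]; cv2.imwrite("pics/t10.png",t); h=cv2.cvtColor(t,cv2.COLOR_BGR2HSV); m=((h[...,0]<12)&(h[...,1]>130)).astype(np.uint8)
n,l,s,ce=cv2.connectedComponentsWithStats(m)
for i in np.argsort(-s[1:,4])[:4]+1: print("top",s[i],ce[i])
E
```

```text
position: [0.3886, 0.3349, 0.1494]
wrist_force: [1.1, -0.2, 1.6]
grip_width: 0.0853
t 38.8 p [0.3886 0.3349 0.1494] z [ 0.44   0.366 -0.82 ] y [-0.643  0.766 -0.003] q [ 0.49 -0.12 -0.92  0.17  0.12 -0.17] F [ 1.1 -0.2  1.6] g 0.0853 0.0
[  272   141   111   152 13512] [326.98149793 221.05757845]
[ 43 337   3  20  33] [ 44.3030303  346.51515152]
[ 15 433   4   6   9] [ 16.55555556 435.66666667]
[329.00170139 265.92968518]
[328.64708394 169.31012465]
[272.02972043 231.08647924] [385.92151787 292.79652275]
[288.08437844 137.4062894 ] [369.19290429 196.82409452]
top [150 270  36  32 701] [166.15263909 285.34807418]
top [ 72 304  25  30 552] [ 84.23369565 318.5923913 ]
top [582  88  37  35 407] [598.11056511 106.38329238]
top [470  93  37  34 356] [486.70224719 111.3005618 ]
```

```bash

(python3 -m jog '{"gripper":[1,1,1,1,1,1,1],"xyz":[[10,9,-20],[22,18,-40],[33,27,-60],[39,33,-72],[43,36,-80],[43,36,-80],[43,36,-80]],"angular":[[0,0,0],[0,0,0],[0,0,0],[0,0,0],[0,0,0],[0,0,0],[0,0,0]]}' ) | grep -E "pos|wrist|width"; python3 -c "
from h import *
st()"
```

```text
position: [0.4307, 0.3755, 0.069]
wrist_force: [-8.7, 12.1, -4.8]
grip_width: 0.0853
t 39.5 p [0.4307 0.3755 0.069 ] z [ 0.434  0.375 -0.819] y [-0.649  0.761  0.004] q [ 0.52  0.15 -0.92 -0.1   0.11 -0.15] F [-8.7 12.1 -4.8] g 0.0853 0.0
```

```bash

(python3 -m jog '{"gripper":[0.6,0.4,0.2,-1,-1,-1],"xyz":[[0,0,0],[0,0,0],[0,0,0],[0,0,0],[0,0,0],[0,0,0]],"angular":[[0,0,0],[0,0,0],[0,0,0],[0,0,0],[0,0,0],[0,0,0]]}' 40 ) | grep -E "pos|wrist|width|grasp"; python3 - <<'E'
from h import *
st()
t=robot.snapshot("top")[:,:,::-1]; h=cv2.cvtColor(t,cv2.COLOR_BGR2HSV); m=((h[...,0]<12)&(h[...,1]>130)).astype(np.uint8)
n,l,s,ce=cv2.connectedComponentsWithStats(m)
for i in np.argsort(-s[1:,4])[:4]+1: print("top",s[i],ce[i])
E
```

```text
position: [0.4331, 0.3722, 0.0699]
wrist_force: [0.8, 3.6, 6.0]
grip_width: 0.0671
grasp_force: 45.3
t 40.1 p [0.4331 0.3722 0.0699] z [ 0.443  0.369 -0.817] y [-0.643  0.766 -0.003] q [ 0.52  0.15 -0.92 -0.11  0.1  -0.15] F [0.8 3.6 6. ] g 0.0671 45.3
top [ 72 304  25  30 552] [ 84.25181159 318.58152174]
top [582  88  37  35 403] [598.00248139 106.39454094]
top [150 270  27  25 357] [160.82913165 279.67226891]
top [470  93  37  34 354] [486.71186441 111.41525424]
```

```bash

(python3 -m jog '{"gripper":[-1,-1,-1,-1,-1,-1,-1,-1,-1,-1,-1],"xyz":[[0,0,20],[0,0,50],[0,0,90],[0,0,130],[0,0,160],[0,0,190],[0,0,190],[0,0,190],[0,0,190],[0,0,190],[0,0,190]],"angular":[[0,0,0],[0,0,0],[0,0,0],[0,0,0],[-0.07,0.08,0],[-0.14,0.17,0],[-0.21,0.25,0],[-0.28,0.33,0],[-0.35,0.42,0],[-0.392,0.467,0],[-0.392,0.467,0]]}' 40
python3 -m jog '{"gripper":[-1,-1,-1,-1,-1,-1,-1,-1,-1,-1,-1,-1],"xyz":[[4,-20,0],[8,-40,0],[12,-60,0],[16,-80,0],[20,-100,0],[24,-120,0],[28,-140,0],[32,-160,0],[36,-180,0],[40,-200,0],[44,-220,0],[48,-240,0]],"angular":[[0,0,-0.14],[0,0,-0.28],[0,0,-0.42],[0,0,-0.56],[0,0,-0.7],[0,0,-0.84],[0,0,-0.98],[0,0,-1.12],[0,0,-1.26],[0,0,-1.4],[0,0,-1.54],[0,0,-1.68]]}'
python3 -m jog '{"gripper":[-1,-1,-1,-1,-1,-1,-1],"xyz":[[0,-25,0],[0,-50,0],[0,-70,0],[0,-87,0],[0,-87,0],[0,-87,0],[0,-87,0]],"angular":[[0,0,-0.14],[0,0,-0.28],[0,0,-0.42],[0,0,-0.56],[0,0,-0.59],[0,0,-0.59],[0,0,-0.59]]}' ) | grep -E "pos|wrist|width|grasp"; python3 -c "
from h import *
st()"
```

```text
position: [0.4316, 0.3706, 0.2553]
wrist_force: [0.5, 0.2, -2.7]
grip_width: 0.0667
grasp_force: 46.1
position: [0.4776, 0.1295, 0.257]
wrist_force: [0.4, -0.2, -2.5]
grip_width: 0.0668
grasp_force: 46.2
position: [0.4783, 0.0442, 0.2575]
wrist_force: [0.6, 0.0, -2.4]
grip_width: 0.0671
grasp_force: 46.2
t 43.2 p [0.4783 0.0442 0.2575] z [-0.002  0.    -1.   ] y [ 1.     0.003 -0.002] q [-0.08  0.13 -0.18  1.26  0.    1.49] F [ 0.6  0.  -2.4] g 0.0671 46.2
```

```bash

(python3 -m jog '{"gripper":[-1,-1,-1,-1,-1,-1,-1,-1,-1,-1,-1,-1],"xyz":[[1,0,-30],[2,0,-60],[2,0,-80],[2,0,-95],[2,0,-105],[2,0,-112],[2,0,-115],[2,0,-117],[2,0,-117],[2,0,-117],[2,0,-117],[2,0,-117]],"angular":[[0.1,0,0],[0.2,0,0],[0.34,0,0],[0.48,0,0],[0.6,0,0],[0.7,0,0],[0.8,0,0],[0.9,0,0],[1.0,0,0],[1.1,0,0],[1.2,0,0],[1.3,0,0]]}' 
python3 -m jog '{"gripper":[-1,-1,-1,-1,-1,-1,-1,-1,-1,-1],"xyz":[[0,0,0],[0,0,0],[0,0,0],[0,0,0],[0,0,0],[0,0,0],[0,0,0],[0,0,0],[0,0,0],[0,0,0]],"angular":[[0.1,0,0],[0.2,0,0],[0.25,0,0],[0.25,0,0],[0.25,0,0],[0.25,0,0],[0.25,0,0],[0.25,0,0],[0.25,0,0],[0.25,0,0]]}') | grep -E "pos|wrist|width|grasp"; python3 - <<'E'
from h import *
st()
c=robot.get_calibration("wrist"); np.savez("c11.npz",**c)
for n in ("wrist","scene","top"): cv2.imwrite(f"pics/{n}11.png",robot.snapshot(n)[:,:,::-1])
E
```

```text
position: [0.4815, 0.0438, 0.1404]
wrist_force: [0.0, 0.9, -3.0]
grip_width: 0.0669
grasp_force: 46.2
position: [0.4809, 0.0438, 0.141]
wrist_force: [-1.1, -0.1, -2.2]
grip_width: 0.0671
grasp_force: 46.3
t 45.4 p [0.4809 0.0438 0.141 ] z [-0.002  1.    -0.021] y [1.    0.002 0.002] q [-0.6   1.03 -0.1   1.97  0.97  0.03] F [-1.1 -0.1 -2.2] g 0.0671 46.3
```

```bash

(python3 -m jog '{"gripper":[-1,-1,-1,-1,-1,-1,-1,-1,-1,-1,-1,-1],"xyz":[[0,0,4],[0,10,4],[0,0,4],[0,10,4],[0,0,4],[0,10,4],[0,0,4],[0,10,4],[0,0,4],[0,0,4],[0,0,4],[0,0,4]],"angular":[[0.08,0,0],[0.1,0,0],[0.1,0,0],[0.1,0,0],[0.1,0,0],[0.1,0,0],[0.1,0,0],[0.1,0,0],[0.1,0,0],[0.1,0,0],[0.1,0,0],[0.1,0,0]]}'
python3 -m jog '{"gripper":[-1,-1,-1,-1,-1,-1,-1,-1,-1,-1,-1,-1],"xyz":[[0,0,20],[0,0,50],[0,0,80],[0,0,110],[0,0,112],[0,0,112],[0,0,112],[0,0,112],[0,0,112],[0,0,112],[0,0,112],[0,0,112]],"angular":[[0,0,0],[-0.14,0,0],[-0.28,0,0],[-0.42,0,0],[-0.56,0,0],[-0.7,0,0],[-0.84,0,0],[-0.98,0,0],[-1.12,0,0],[-1.26,0,0],[-1.4,0,0],[-1.54,0,0]]}'
python3 -m jog '{"gripper":[-1,-1,-1,-1,-1,-1,-1,-1,-1,-1,-1,-1],"xyz":[[0,25,0],[-4,50,0],[-8,75,0],[-12,100,0],[-16,125,0],[-20,150,0],[-24,175,0],[-28,200,0],[-32,225,0],[-36,250,0],[-40,275,0],[-44,300,0]],"angular":[[-0.12,0,0],[-0.12,0,0.14],[-0.12,0,0.28],[-0.12,0,0.42],[-0.12,0,0.56],[-0.12,0,0.7],[-0.12,0,0.84],[-0.12,0,0.98],[-0.12,0,1.12],[-0.12,0,1.26],[-0.12,0,1.4],[-0.12,0,1.54]]}') | grep -E "pos|wrist|width|grasp"; python3 - <<'E'
from h import *
st()
F=[]
for n in ("top","wrist","scene"):
    cv2.imwrite(f"pics/{n}12.png",robot.snapshot(n)[:,:,::-1])
b=cv2.imread("pics/top12.png")[215:305,280:380]
# clay: hue~14 sat~26 val<190 inside the bowl circle vs white interior
h=cv2.cvtColor(b,cv2.COLOR_BGR2HSV); yy,xx=np.mgrid[:90,:100]; r=np.hypot(xx+280-327.5,yy+215-258.4)<33
m=(r&(h[...,1]>14)&(h[...,0]<25)).astype(np.uint8)
n,l,s,ce=cv2.connectedComponentsWithStats(m)
print([(s[i].tolist()) for i in range(1,n) if s[i,4]>8])
print(h[38:50:4,30:66:4].tolist())
E
```

```text
position: [0.4809, 0.0437, 0.1446]
wrist_force: [-0.0, -0.1, -1.7]
grip_width: 0.0668
grasp_force: 46.3
position: [0.4802, 0.0436, 0.2575]
wrist_force: [0.2, -0.0, -2.4]
grip_width: 0.0672
grasp_force: 46.2
position: [0.4356, 0.3443, 0.2561]
wrist_force: [0.8, -0.4, -1.5]
grip_width: 0.067
grasp_force: 46.2
t 49.1 p [0.4356 0.3443 0.2561] z [-0.037 -0.078 -0.996] y [ 0.025  0.997 -0.079] q [ 0.55  0.34  0.08  1.39 -0.05  0.58] F [ 0.8 -0.4 -1.5] g 0.067 46.2
[[56, 31, 8, 10, 65], [56, 43, 10, 9, 65], [42, 48, 9, 9, 67], [51, 57, 10, 9, 78]]
[[[110, 3, 234], [120, 2, 233], [120, 2, 234], [120, 2, 233], [110, 3, 234], [105, 2, 233], [36, 13, 192], [14, 25, 171], [11, 24, 182]], [[105, 2, 233], [120, 2, 233], [120, 2, 234], [105, 2, 234], [105, 2, 234], [120, 1, 233], [120, 2, 233], [150, 1, 202], [120, 4, 213]], [[120, 2, 234], [120, 1, 233], [105, 2, 233], [120, 2, 230], [120, 3, 219], [120, 2, 231], [45, 2, 220], [16, 26, 170], [14, 25, 191]]]
```

```bash
python3 - <<'E'
from h import *
o=robot.get_obs(); R=Ro.from_quat(o["tcp_rot"])
z=np.array([.443,.369,-.817]);z/=np.linalg.norm(z); y=np.array([-.643,.766,-.003]); y-=z*(y@z); y/=np.linalg.norm(y); x=np.cross(y,z)
T=Ro.from_matrix(np.stack([x,y,z],1)); print((T*R.inv()).as_rotvec(), np.array([.420,.387,.0702])-o["position"])
import sys; sys.path.insert(0,'.')
from ik import ik
print(ik(np.array([.420,.387,.07]),z,y,[[.55,.15,-.92,-.11,.1,-.15]]))
s=cv2.imread("pics/top12.png"); h=cv2.cvtColor(s,cv2.COLOR_BGR2HSV)
print("mug", on("top",(80,318),.09))
E
```

```text
[ 0.28868637 -0.60214474  0.72759657] [-0.01559877  0.04239137 -0.18562707]
(np.float64(7.480173883631264e-21), array([ 0.56856246,  0.15388428, -0.91831423, -0.11219619,  0.07249392,
       -0.10793014]))
mug [0.36045164 0.54379553 0.09      ]
```

```bash

(python3 -m jog '{"gripper":[-1,-1,-1,-1,-1,-1,-1,-1,-1,-1,-1,-1],"xyz":[[0,10,0],[-5,20,0],[-10,30,0],[-15,42,0],[-15,42,0],[-15,42,0],[-15,42,0],[-15,42,-40],[-15,42,-80],[-15,42,-120],[-15,42,-150],[-15,42,-165]],"angular":[[0.04,-0.08,0.1],[0.08,-0.17,0.2],[0.12,-0.25,0.3],[0.16,-0.33,0.4],[0.2,-0.41,0.5],[0.24,-0.5,0.6],[0.289,-0.602,0.728],[0.289,-0.602,0.728],[0.289,-0.602,0.728],[0.289,-0.602,0.728],[0.289,-0.602,0.728],[0.289,-0.602,0.728]]}'
python3 -m jog '{"gripper":[-1,-1,-1],"xyz":[[0,0,0],[0,0,0],[0,0,0]],"angular":[[0,0,0],[0,0,0],[0,0,0]]}') | grep -E "pos|wrist|width|grasp"; python3 - <<'E'
from h import *
st()
E
```

```text
position: [0.4191, 0.3826, 0.0872]
wrist_force: [0.5, -0.0, -2.3]
grip_width: 0.067
grasp_force: 46.2
position: [0.4229, 0.386, 0.0933]
wrist_force: [-0.5, 1.2, -1.2]
grip_width: 0.0671
grasp_force: 46.2
t 50.8 p [0.4229 0.386  0.0933] z [ 0.445  0.372 -0.815] y [-0.642  0.767 -0.   ] q [ 0.56  0.1  -0.89 -0.04  0.08 -0.11] F [-0.5  1.2 -1.2] g 0.0671 46.2
```

```bash

(python3 -m jog '{"gripper":[-1,-1,-1,-1],"xyz":[[0,0,-10],[0,0,-19],[0,0,-19],[0,0,-19]],"angular":[[0,0,0],[0,0,0],[0,0,0],[0,0,0]]}'
python3 -m jog '{"gripper":[-1,-1,-1],"xyz":[[0,0,-3],[0,0,-3],[0,0,-3]],"angular":[[0,0,0],[0,0,0],[0,0,0]]}'
python3 -m jog '{"gripper":[-1,-1,-1],"xyz":[[0,0,-2],[0,0,-2],[0,0,-2]],"angular":[[0,0,0],[0,0,0],[0,0,0]]}') | grep -E "pos|wrist"
```

```text
position: [0.4225, 0.3861, 0.0738]
wrist_force: [0.6, 0.2, -1.0]
position: [0.422, 0.3859, 0.0699]
wrist_force: [0.1, 1.0, -2.3]
position: [0.4237, 0.3874, 0.0699]
wrist_force: [1.0, 2.2, 5.0]
```

```bash

(python3 -m jog '{"gripper":[0.3,0.7,0.75,0.75,0.75],"xyz":[[0,0,1],[0,0,1],[0,0,1],[0,0,1],[0,0,1]],"angular":[[0,0,0],[0,0,0],[0,0,0],[0,0,0],[0,0,0]]}'
python3 -m jog '{"gripper":[0.75,0.75,0.75,0.75,0.75,0.75,0.75,0.75,0.75,0.75,0.75],"xyz":[[-9,-7,16],[-18,-15,33],[-27,-22,50],[-36,-29,66],[-45,-37,82],[-45,-37,120],[-45,-37,160],[-45,-37,200],[-45,-37,230],[-45,-37,230],[-45,-37,230]],"angular":[[0,0,0],[0,0,0],[0,0,0],[0,0,0],[0,0,0],[-0.1,0.12,0],[-0.2,0.24,0],[-0.3,0.36,0],[-0.39,0.467,0],[-0.39,0.467,0],[-0.39,0.467,0]]}') | grep -E "pos|wrist|width"
python3 - <<'E'
from h import *
st()
w=robot.snapshot("wrist")[:,:,::-1].copy(); c=robot.get_calibration("wrist"); t=robot.snapshot("top")[:,:,::-1].copy(); cv2.imwrite("pics/t13.png",t);cv2.imwrite("pics/w13.png",w)
for nm,im in (("top",t),("wrist",w)):
    h=cv2.cvtColor(im,cv2.COLOR_BGR2HSV)
    m=((h[...,0]<12)&(h[...,1]>130)).astype(np.uint8); n,l,s,ce=cv2.connectedComponentsWithStats(m)
    for i in np.argsort(-s[1:,4])[:3]+1: print(nm,"orange",s[i],on(nm,(s[i,0]+s[i,2]/2,s[i,1]+s[i,3]/2),.05,c if nm=="wrist" else None).round(3))
    m=((h[...,0]<22)&(h[...,0]>6)&(h[...,1]>15)&(h[...,1]<38)&(h[...,2]>130)&(h[...,2]<215)).astype(np.uint8); m=cv2.morphologyEx(m,cv2.MORPH_OPEN,np.ones((3,3)))
    n,l,s,ce=cv2.connectedComponentsWithStats(m)
    for i in np.argsort(-s[1:,4])[:12]+1:
        if s[i,4]<90 : continue
        r=cv2.minAreaRect(np.argwhere(l==i)[:,::-1].astype(np.float32)); q=[on(nm,p,.018,c if nm=="wrist" else None) for p in cv2.boxPoints(r)]
        print(nm,"clay",s[i,4],np.mean(q,0).round(4),[round(float(np.linalg.norm(q[k]-q[k+1])),3) for k in (0,1)],(q[1]-q[0]).round(3),(q[2]-q[1]).round(3))
E
```

```text
position: [0.4213, 0.3853, 0.0679]
wrist_force: [-0.8, -0.0, 0.4]
grip_width: 0.0751
position: [0.3787, 0.3499, 0.3026]
wrist_force: [0.4, 0.7, 0.5]
grip_width: 0.0746
t 53.4 p [0.3787 0.3499 0.3026] z [ 0.007  0.007 -1.   ] y [-0.643  0.766  0.   ] q [ 0.59  0.18 -0.01  1.37  0.   -0.11] F [0.4 0.7 0.5] g 0.0746 0.0
top orange [149 290  39  32 963] [0.385 0.371 0.05 ]
top orange [582  88  37  34 403] [ 0.846 -0.64   0.05 ]
top orange [470  93  37  34 351] [ 0.837 -0.37   0.05 ]
top clay 4254 [ 0.5303 -0.6152  0.018 ] [0.232, 0.331] [ 0.027 -0.231  0.   ] [-0.331  0.005  0.   ]
top clay 3858 [ 0.3618 -0.4482  0.018 ] [0.308, 0.135] [ 0.271 -0.147  0.   ] [-0.059 -0.121  0.   ]
top clay 356 [ 0.2641 -0.5007  0.018 ] [0.052, 0.035] [-0.001 -0.052  0.   ] [-0.035  0.004  0.   ]
top clay 237 [0.536  0.3967 0.018 ] [0.069, 0.019] [ 0.008 -0.068  0.   ] [-0.019 -0.003  0.   ]
top clay 226 [0.8188 0.0454 0.018 ] [0.048, 0.088] [ 0.046 -0.013  0.   ] [-0.027 -0.084  0.   ]
top clay 206 [ 0.7256 -0.5073  0.018 ] [0.073, 0.018] [-0.001 -0.073 -0.   ] [-0.018  0.002  0.   ]
top clay 168 [ 0.800
[... 344 characters left out ...]
052  0.   ] [-0.014  0.001  0.   ]
top clay 116 [ 0.2928 -0.6587  0.018 ] [0.019, 0.042] [ 0.019 -0.004  0.   ] [-0.005 -0.041  0.   ]
top clay 96 [ 0.4313 -0.5624  0.018 ] [0.025, 0.019] [-0.    -0.025  0.   ] [-0.018  0.002  0.   ]
wrist orange [ 303  176   70   77 4032] [0.386 0.371 0.05 ]
wrist orange [ 444  276   46   38 1090] [0.361 0.552 0.05 ]
wrist orange [ 59 358  12  23  38] [0.847 0.203 0.05 ]
wrist clay 1906 [0.2407 0.306  0.018 ] [0.035, 0.096] [-0.035 -0.     0.   ] [0.003 0.096 0.   ]
wrist clay 1612 [0.2381 0.5684 0.018 ] [0.03, 0.127] [-0.03   0.004  0.   ] [-0.004  0.127  0.   ]
wrist clay 600 [0.2411 0.2081 0.018 ] [0.033, 0.045] [-0.033 -0.001  0.   ] [0.003 0.045 0.   ]
```

```bash
cat > tum.py <<'E'
from h import *
from scipy.optimize import least_squares
c=robot.get_calibration("wrist"); a=np.linspace(0,2*np.pi,48)
def hull(nm,P): 
    Q=np.array([proj(nm,X,c if nm=="wrist" else None) for X in P]); return np.r_[Q.min(0),Q.max(0)],cv2.contourArea(cv2.convexHull(Q.astype(np.float32)))
def up(x,y): return [[x+r*np.cos(k),y+r*np.sin(k),z] for r,z in((.034,.084),(.030,0)) for k in a]
def lie(x,y,th):
    d=np.array([np.cos(th),np.sin(th),0]); e=np.array([-d[1],d[0],0]); return [np.array([x,y,.033])+d*s+r*(np.cos(k)*e+np.sin(k)*np.array([0,0,1])) for r,s in((.034,.042),(.030,-.042)) for k in a]
def check(obs,areas):
    f=lambda p:np.concatenate([hull(n,up(*p))[0]-o for n,o in obs.items()])
    s=least_squares(f,[.39,.37]); print("up",s.x.round(4),s.fun.round(1),[ (round(hull(n,up(*s.x))[1]),areas[n]) for n in obs])
    for th in (0,.8,1.6,2.4,3.2,4,4.8,5.6):
        f=lambda p:np.concatenate([hull(n,lie(*p))[0]-o for n,o in obs.items()])
        s=least_squares(f,[.39,.37,th]); print("lie",s.x.round(3),round(float(s.cost),1),[ (round(hull(n,lie(*s.x))[1]),areas[n]) for n in obs])
if __name__=="__main__":
    check({"top":np.array([149,290,188,322.]),"wrist":np.array([303,176,373,253.])},{"top":963,"wrist":4032})
    for n,(x0,y0,x1,y1) in {"t13":(145,285,195,327),"w13":(290,165,385,265)}.items():
        im=cv2.imread(f"pics/{n}.png")[y0:y1,x0:x1]; h=cv2.cvtColor(im,cv2.COLOR_BGR2HSV); st_=2 if n=="t13" else 4
        for r in range(0,h.shape[0],st_): print("".join("%2d"%(h[r,k,2]//26) if h[r,k,0]<12 and h[r,k,1]>130 else " ." for k in range(0,h.shape[1],st_)))
E
python3 tum.py
```

```text
up [0.3834 0.3683] [-0.  -0.1  1.6  0.1 -0.8 -1.1  1.4  1.5] [(1026, 963), (4370, 4032)]Traceback (most recent call last):
  File "tum.py", line 16, in <module>
    check({"top":np.array([149,290,188,322.]),"wrist":np.array([303,176,373,253.])},{"top":963,"wrist":4032})
    ~~~~~^^^^^^^^^^^^^^^^^^^^^^^^^^^^^^^^^^^^^^^^^^^^^^^^^^^^^^^^^^^^^^^^^^^^^^^^^^^^^^^^^^^^^^^^^^^^^^^^^^^^
  File "tum.py", line 14, in check
    s=least_squares(f,[.39,.37,th]); print("lie",s.x.round(3),round(float(s.cost),1),[ (round(hull(n,lie(*s.x))[1]),areas[n]) for n in obs])
    return func(*args, **kwargs)
    result = trf(vector_fun.fun, vector_fun.jac, x0, f0, J0, lb, ub, ftol, xtol,
                 gtol, max_nfev, x_scale, loss_function, tr_solver,
                 tr_options.copy(), verbose, callback=callback_wrapped)
    return trf_no_bounds(
        fun, jac, x0, f0, J0, ftol, xtol, gtol, max_nfev, x_scale,
        loss_function, tr_solver, tr_options, verbose, callback=callback)
    J = jac(x)
    self._update_jac()
    ~~~~~~~~~~~~~~~~^^
    self.J = self.jac_wrapped(xp_copy(self.x), f0=self.f)
   
[... 848 characters left out ...]
x, *self.args, **self.kwargs)
           ~~~~~~^^^^^^^^^^^^^^^^^^^^^^^^^^^^^^
  File "tum.py", line 13, in <lambda>
    f=lambda p:np.concatenate([hull(n,lie(*p))[0]-o for n,o in obs.items()])
                               ~~~~^^^^^^^^^^^
  File "tum.py", line 5, in hull
    Q=np.array([proj(nm,X,c if nm=="wrist" else None) for X in P]); return np.r_[Q.min(0),Q.max(0)],cv2.contourArea(cv2.convexHull(Q.astype(np.float32)))
                ~~~~^^^^^^^^^^^^^^^^^^^^^^^^^^^^^^^^^
  File "h.py", line 14, in proj
    c=c or robot.get_calibration(n); K=c["camera_matrix"]; p=np.array(c["R"])@np.array(X)+c["t"]
           ~~~~~~~~~~~~~~~~~~~~~^^^
ValueError: time passes only in moves, steps and waits
```

```bash

(python3 -m jog '{"gripper":[-0.1,-0.1,-0.1,-0.1,-0.1,-0.1,-0.1,-0.1,-0.1,-0.1,-0.1],"xyz":[[30,10,0],[60,20,0],[90,30,0],[120,40,0],[157,47,0],[157,47,-40],[157,47,-80],[157,47,-120],[157,47,-160],[157,47,-180],[157,47,-180]],"angular":[[0,0,0.14],[0,0,0.28],[0,0,0.42],[0,0,0.56],[0,0,0.7],[0,0,0.84],[0,0,0.98],[0,0,0.99],[0,0,0.99],[0,0,0.99],[0,0,0.99]]}'
python3 -m jog '{"gripper":[-0.1,-0.1],"xyz":[[0,0,0],[0,0,0]],"angular":[[0,0,0],[0,0,0]]}') | grep -E "pos|wrist|width"
python3 - <<'E'
from h import *
st()
c=robot.get_calibration("wrist"); w=robot.snapshot("wrist")[:,:,::-1].copy(); cv2.imwrite("pics/w14.png",w); t=robot.snapshot("top")[:,:,::-1].copy(); cv2.imwrite("pics/t14.png",t)
P=proj("wrist",[.536,.3967,.018],c); print(P)
h=cv2.cvtColor(w,cv2.COLOR_BGR2HSV)
m=((h[...,0]<24)&(h[...,0]>4)&(h[...,1]>12)&(h[...,1]<45)&(h[...,2]>110)).astype(np.uint8); m=cv2.morphologyEx(m,cv2.MORPH_OPEN,np.ones((5,5)))
n,l,s,ce=cv2.connectedComponentsWithStats(m)
for i in np.argsort(-s[1:,4])[:5]+1:
    r=cv2.minAreaRect(np.argwhere(l==i)[:,::-1].astype(np.float32)); q=[on("wrist",p,.018,c) for p in cv2.boxPoints(r)]
    print(s[i],np.mean(q,0).round(4),[round(float(np.linalg.norm(q[k]-q[k+1])),3) for k in (0,1)],(q[1]-q[0]).round(3),(q[2]-q[1]).round(3))
E
```

```text
position: [0.5304, 0.3937, 0.1137]
wrist_force: [-0.2, -0.0, 0.0]
grip_width: 0.0385
position: [0.5347, 0.3963, 0.1207]
wrist_force: [0.2, -0.2, 0.7]
grip_width: 0.0383
t 54.8 p [0.5347 0.3963 0.1207] z [ 0.001  0.009 -1.   ] y [-0.993 -0.117 -0.002] q [ 0.51  0.54  0.07  1.09  0.01 -1.17] F [ 0.2 -0.2  0.7] g 0.0383 0.0
[324.15419193 247.40981664]
[  220    37   313   252 28218] [0.5054 0.3407 0.018 ] [0.156, 0.202] [-0.002 -0.156  0.   ] [-0.201 -0.02   0.   ]
[ 128    0   89   70 3534] [0.6454 0.2668 0.018 ] [0.039, 0.065] [-0.01  -0.038  0.   ] [-0.061  0.024  0.   ]
[ 188  106   53  105 2938] [0.6108 0.3467 0.018 ] [0.067, 0.03] [-0.024 -0.063  0.   ] [-0.028  0.009  0.   ]
[434 118  42  29 911] [0.4649 0.3122 0.018 ] [0.016, 0.028] [ 0.001 -0.016  0.   ] [-0.028 -0.003  0.   ]
[565 386  18  37 439] [0.2627 0.5399 0.018 ] [0.025, 0.066] [-0.025  0.002  0.   ] [-0.035  0.055  0.   ]
```

```bash
python3 - <<'E'
from h import *
w=cv2.imread("pics/w14.png"); h=cv2.cvtColor(w,cv2.COLOR_BGR2HSV)
for v in (190,220,247,270,300): print(v,[int(x) for x in h[v,260:390:5,1]],[int(x) for x in h[v,260:390:5,2]])
print([int(x) for x in h[120:340:6,324,1]])
t=cv2.imread("pics/t14.png"); print(proj("top",[.536,.397,.018]))
E
```

```text
190 [41, 41, 41, 35, 30, 37, 37, 37, 39, 59, 13, 14, 16, 18, 13, 39, 33, 32, 26, 33, 32, 34, 31, 29, 24, 23] [235, 235, 236, 239, 242, 233, 223, 237, 235, 221, 135, 147, 147, 144, 135, 164, 242, 242, 244, 242, 242, 237, 237, 239, 242, 241]
220 [39, 29, 27, 29, 34, 39, 26, 33, 43, 17, 19, 15, 12, 11, 11, 17, 47, 49, 42, 41, 39, 34, 38, 42, 41, 46] [237, 227, 228, 228, 224, 208, 242, 238, 235, 148, 219, 225, 225, 226, 224, 190, 237, 236, 239, 238, 239, 241, 239, 238, 238, 237]
247 [43, 41, 40, 37, 32, 44, 50, 50, 55, 37, 17, 14, 13, 14, 11, 15, 57, 57, 57, 48, 37, 33, 34, 25, 28, 30] [235, 240, 240, 241, 242, 213, 233, 233, 231, 157, 209, 223, 224, 226, 226, 190, 233, 231, 232, 237, 239, 242, 241, 244, 243, 243]
270 [43, 51, 46, 42, 38, 32, 36, 43, 44, 48, 17, 16, 13, 13, 12, 16, 60, 61, 59, 58, 46, 44, 42, 44, 49, 52] [232, 150, 154, 158, 147, 242, 239, 237, 235, 169, 199, 221, 221, 223, 226, 195, 152, 151, 150, 211, 236, 237, 238, 237, 235, 234]
300 [51, 13, 13, 8, 42, 54, 52, 57, 59, 62, 61, 62, 65, 55, 56, 57, 53, 52, 48, 52, 56, 58, 57, 21, 16, 15] [139, 117, 117, 31, 55, 152, 151, 148, 147, 148, 150, 151, 148, 152, 154, 157, 154, 158, 159, 157, 156, 155, 129, 24, 115, 117]
[38, 36, 32, 32, 27, 23, 16, 36, 20, 31, 41, 51, 17, 10, 9, 11, 12, 12, 12, 12, 12, 14, 15, 11, 13, 14, 14, 14, 16, 49, 61, 62, 71, 61, 62, 61, 57]
[164.42063169 241.13465639]
```

```bash

(python3 -m jog '{"gripper":[-0.1,-0.1,-0.1,-0.1,-0.1],"xyz":[[0,0,-30],[0,0,-60],[0,0,-80],[0,0,-84],[0,0,-84]],"angular":[[0,0,0],[0,0,0],[0,0,0],[0,0,0],[0,0,0]]}'
python3 -m jog '{"gripper":[-0.1,-0.1],"xyz":[[0,0,-4],[0,0,-4]],"angular":[[0,0,0],[0,0,0]]}'
python3 -m jog '{"gripper":[-0.1,-0.1],"xyz":[[0,0,-3],[0,0,-3]],"angular":[[0,0,0],[0,0,0]]}'
python3 -m jog '{"gripper":[-0.1,-0.1],"xyz":[[0,0,-3],[0,0,-3]],"angular":[[0,0,0],[0,0,0]]}'
) | grep -E "pos|wrist"
```

```text
position: [0.534, 0.3959, 0.035]
wrist_force: [0.9, -0.2, -0.3]
position: [0.5347, 0.3963, 0.0319]
wrist_force: [0.8, 0.3, 0.2]
position: [0.534, 0.3959, 0.0279]
wrist_force: [-0.4, -0.9, -0.4]
position: [0.5337, 0.3956, 0.0243]
wrist_force: [-0.5, 1.0, 0.5]
```

```bash

(python3 -m jog '{"gripper":[-1,-1,-1,-1,-1],"xyz":[[0,0,2],[0,0,2],[0,0,2],[0,0,2],[0,0,2]],"angular":[[0,0,0],[0,0,0],[0,0,0],[0,0,0],[0,0,0]]}' 35
python3 -m jog '{"gripper":[-1,-1,-1,-1,-1,-1,-1,-1,-1,-1,-1,-1],"xyz":[[0,0,40],[0,0,80],[0,0,120],[0,0,160],[0,0,190],[-10,-40,190],[-20,-80,190],[-25,-120,190],[-30,-160,190],[-35,-200,190],[-40,-240,190],[-45,-280,190]],"angular":[[0,0,0],[0,0,0],[0,0,0],[0,0,0],[0,0,-0.1],[0,0,-0.24],[0,0,-0.38],[0,0,-0.52],[0,0,-0.66],[0,0,-0.8],[0,0,-0.94],[0,0,-1.08]]}'
python3 -m jog '{"gripper":[-1,-1,-1,-1,-1,-1,-1,-1],"xyz":[[-5,-40,0],[-5,-75,0],[-5,-75,0],[-5,-75,0],[-5,-75,0],[-5,-75,-30],[-5,-75,-60],[-5,-75,-60]],"angular":[[0,0,-0.14],[0,0,-0.28],[0,0,-0.42],[0,0,-0.56],[0,0,-0.61],[0,0,-0.61],[0,0,-0.61],[0,0,-0.61]]}'
) | grep -E "pos|wrist|width|grasp"; python3 -c "
from h import *
st()"
```

```text
position: [0.5341, 0.3959, 0.0268]
wrist_force: [-0.4, 0.2, 1.1]
grip_width: 0.0209
grasp_force: 37.3
position: [0.4883, 0.1143, 0.2166]
wrist_force: [0.7, 0.7, -0.7]
grip_width: 0.0214
grasp_force: 37.1
position: [0.4808, 0.041, 0.1532]
wrist_force: [-1.3, -0.7, -1.6]
grip_width: 0.0209
grasp_force: 37.1
t 58.5 p [0.4808 0.041  0.1532] z [ 0.001  0.002 -1.   ] y [0.002 1.    0.002] q [-0.08  0.19 -0.37  1.01  0.   -0.08] F [-1.3 -0.7 -1.6] g 0.0209 37.1
```

```bash

(python3 -m jog '{"gripper":[-1,-1,-1,-1,-1,-1],"xyz":[[0,0,-25],[0,0,-50],[0,0,-70],[0,0,-80],[0,0,-85],[0,0,-85]],"angular":[[0,0,0],[0,0,0],[0,0,0],[0,0,0],[0,0,0],[0,0,0]]}'
python3 -m jog '{"gripper":[-0.6,-0.3,-0.3,-0.3],"xyz":[[0,0,0],[0,0,0],[0,0,0],[0,0,0]],"angular":[[0,0,0],[0,0,0],[0,0,0],[0,0,0]]}'
python3 -m jog '{"gripper":[-0.3,-0.3,-0.3,-0.3,-0.3,-0.3,-0.3,-0.3,-0.3,-0.3],"xyz":[[0,0,20],[0,0,60],[0,0,110],[0,0,160],[0,0,200],[0,-40,200],[0,-80,200],[0,-120,200],[0,-160,200],[0,-200,200]],"angular":[[0,0,0],[0,0,0],[0,0,0],[0,0,0],[0,0,0],[0,0,0],[0,0,0],[0,0,0],[0,0,0],[0,0,0]]}'
) | grep -E "pos|wrist|width|grasp"; python3 - <<'E'
from h import *
st()
t=robot.snapshot("top")[:,:,::-1].copy(); cv2.imwrite("pics/t15.png",t); cv2.imwrite("pics/s15.png",robot.snapshot("scene")[:,:,::-1])
h=cv2.cvtColor(t,cv2.COLOR_BGR2HSV)
m=((h[...,1]>14)&(h[...,0]<25)).astype(np.uint8); yy,xx=np.mgrid[:480,:640]; m[np.hypot(xx-327.5,yy-258.4)>33]=0
n,l,s,ce=cv2.connectedComponentsWithStats(m)
for i in range(1,n):
    if s[i,4]>8: print("clay",s[i],on("top",ce[i],.045).round(3))
m=((h[...,0]<12)&(h[...,1]>130)).astype(np.uint8); n,l,s,ce=cv2.connectedComponentsWithStats(m)
for i in np.argsort(-s[1:,4])[:2]+1: print("orange",s[i])
# rim: bright ring extents
m=((h[...,1]<25)&(h[...,2]>150)).astype(np.uint8); m[:,390:]=0; n,l,s,ce=cv2.connectedComponentsWithStats(m)
for i in range(1,n):
    if s[i,4]>800 and s[i,1]<380: print("white",s[i],on("top",(s[i,0]+s[i,2]/2,s[i,1]+s[i,3]/2),.082))
# stray clay on the worktop: compare with first picture
d=cv2.absdiff(t,cv2.imread("pics/top0.png")).max(2); m=(d>40).astype(np.uint8); m=cv2.morphologyEx(m,cv2.MORPH_OPEN,np.ones((3,3))); n,l,s,ce=cv2.connectedComponentsWithStats(m)
print([s[i].tolist() for i in range(1,n) if s[i,4]>25])
E
```

```text
position: [0.4856, 0.0413, 0.0735]
wrist_force: [-0.0, -0.3, -0.2]
grip_width: 0.0208
grasp_force: 38.9
position: [0.4848, 0.0408, 0.0725]
wrist_force: [0.8, 1.5, 5.6]
grip_width: 0.0296
grasp_force: 3.0
position: [0.4832, -0.1607, 0.2714]
wrist_force: [0.8, 0.0, 0.2]
grip_width: 0.0298
grasp_force: 0.0
t 60.5 p [ 0.4832 -0.1607  0.2714] z [ 0.007  0.001 -1.   ] y [0.002 1.    0.001] q [-0.48  0.18 -0.09  1.3   0.   -0.48] F [0.8 0.  0.2] g 0.0298 0.0
clay [313 244  18  32 336] [0.48  0.039 0.045]
clay [336 246   8  10  66] [ 0.503 -0.008  0.045]
clay [337 258   9   9  64] [ 0.477 -0.01   0.045]
clay [332 271  10  10  82] [0.447 0.001 0.045]
orange [148 290  40  32 968]
orange [ 72 304  25  30 552]
white [   0  150   40   92 1947] [0.63043801 0.70029832 0.082     ]
white [   0  230   42  250 4496] [0.28607079 0.66496329 0.082     ]
white [305 239  45  47 836] [0.47169083 0.02067    0.082     ]
[[399, 94, 193, 217, 13411], [594, 127, 22, 18, 271], [590, 142, 5, 7, 29], [589, 148, 27, 18, 366], [326, 165, 74, 67, 3241], [520, 165, 66, 110, 1538], [588, 173, 21, 15, 248], [498, 184, 27, 32, 455], [472, 192, 13, 8, 77], [558, 197, 15, 28, 136], [571, 203, 17, 12, 169], [565, 214, 8, 31, 157], [216, 216, 170, 165, 9616], [573, 232, 5, 6, 26], [518, 239, 28, 79, 868], [455, 240, 15, 23, 307], [323, 242, 13, 10, 86], [559, 250, 8, 8, 39], [150, 270, 40, 27, 754], [371, 280, 55, 82, 2208], [149, 296, 40, 26, 828], [500, 314, 9, 12, 63], [339, 328, 203, 152, 18703], [154, 344, 74, 37, 1628], [47, 358, 17, 9, 122], [533, 363, 14, 20, 216], [360, 364, 14, 26, 134], [47, 369, 37, 15, 412], [0, 391, 61, 50, 1563], [357, 394, 9, 16, 88], [297, 419, 35, 22, 429], [266, 421, 29, 59, 1265], [310, 432, 30, 16, 295], [347, 446, 49, 34, 634], [296, 460, 11, 7, 49], [297, 468, 24, 12, 163], [346, 469, 8, 11, 43], [156, 471, 9, 9, 71]]
```

```bash
python3 - <<'E'
from h import *
for f in ("t9","t15"):
    g=cv2.cvtColor(cv2.imread(f"pics/{f}.png"),cv2.COLOR_BGR2GRAY)[205:315,270:390]; g=cv2.resize(g,None,fx=3,fy=3,interpolation=3)
    print(f,[(on("top",(x/3+270,y/3+205),.082).round(4),r/3) for x,y,r in cv2.HoughCircles(g,cv2.HOUGH_GRADIENT,1,200,param1=120,param2=20,minRadius=90,maxRadius=125)[0][:1]])
st()
E
```

```text
t9 [(array([0.4805, 0.0205, 0.082 ]), np.float32(31.199999))]
t15 [(array([0.4805, 0.0212, 0.082 ]), np.float32(30.800001))]
t 60.6 p [ 0.4836 -0.1635  0.2709] z [ 0.007 -0.    -1.   ] y [ 0.008  1.    -0.   ] q [-0.49  0.18 -0.09  1.3   0.   -0.48] F [-0.2  1.   0.5] g 0.0303 0.0
```

```bash
python3 -c "
from bench import robot
print(robot.finish_job())"
```

```text
the job is handed in; nothing more can be done
None
```

I handed the job in at about 61 s of robot time, with no verdict returned: the scale lies pan up with the bowl within about 5 mm of the pan's centre, and all 4 lumps and the one strip I could find are in the bowl. The empty tumbler measures upright in two camera views, about 4 cm from where I set it down, and I did not work near the pots or the rib.

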